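# Hang the last mug on the revolving mug tree

### The arm

A 6-joint arm with a two-finger parallel gripper is mounted at the origin on a cart in front of the work surface, level with it; the furniture and walls round the work are solid. World frame = base frame: x ahead of the robot, y to its left, z up, the work surface at z = 0. Lengths are in mm, angles in rad, forces in N, time in s.
With the tool pointing down it reaches from about 350 to 975 mm from the base axis. Payload 7.1 kg.
Tool frame: the origin (TCP) lies at the very end of the fingers, on their centre line; the grasp point (between the pads) lies 19 mm behind it; z points along the fingers, y is the line along which they close (so a half turn about z gives the same grasp; the last joint's range is limited). The gripper opens to 88 mm and grips with 3 to 60 N. Pads are 20 mm wide; open, the fingers measure 115 mm over their backs; the gripper's body (75 mm by 178 mm) begins 61 mm behind the grasp point.
Start: joints at [1.24, 0.423, 1.63, -0, 1.089, -0.019], TCP at [191.701, 594.857, 198.175] pointing down, gripper open.
Joint ranges: [-3, 3], [-0.9, 2.11], [0.09, 2.58], [-1.31, 4.45], [0.11, 2.69], [-2.54, 2.54]. Speed limits (rad/s): [2.39, 2.39, 3.01, 3.14, 3.14, 3.14].

### API

Orientations are given as a rotation vector (axis times angle).
In Python, from workcell import ctrl, optics gives the robot as it stands.
- The arm moves only by the shell command python3 -m jog 'ROWS'. ROWS is JSON, a list of rows, each a list of 7 numbers: the shift along the tool's x, y, z in units of 40 mm (1.0 is 40 mm), then the turn, a rotation vector about the tool's x, y, z in units of 6 degrees (1.0 is 6 degrees), then the opening, from 0 (shut) to 1 (fully open). A call has 1 to 20 rows; each row shifts and turns the commanded pose from where the row before left it, along the tool's axes as they then stand; what a row does not reach is not made up. A row lasts 1/10 s, in which the tool goes at most 50 mm and 8.59 degrees, less where a joint would pass 70% of its speed; a pose out of reach is approached as far as the arm can. A call is refused whole if a number of a shift passes 1 or a number of a turn 1, either way. A call with a gripper value outside its range is refused whole. The fingers move at their own pace and stop on an object; the grip force is fixed at half the most. Time passes only in rows, so rows that do not move let the fingers close. It gives the time, the measured TCP pose, the force, the opening and the grip force at its end, in the units of the state.
- ctrl.get_obs(): the state, without advancing time (a new reading comes with each control period).
- optics.get_image(name): name is "scene" or "top" or "wrist"; returns the picture (384x512x3 uint8, red, green, blue); there is no depth.
- optics.camera_model(name): a dict with "fov_y" (degrees; the focal length in pixels is half the picture's height over the tangent of half this angle, whatever the lens; pixels are square), "cx", "cy" (the principal point, pixels), "view" (4x4, takes a point from world to camera coordinates); the wrist camera has in their place "hand_eye" (4x4, takes a point from camera to tool coordinates, whose origin is the TCP and whose axes are the flange's). Camera axes: x right, y up, looking along -z (the intrinsics and any distortion apply to the point x, -y, -z); pixel columns grow to the right and rows downward; lengths in mm; the calibration is good to about 2 mm. A picture is of the moment at which its call begins: read the wrist's pose just before it. camera_model takes no time and is no camera call.
- ctrl.close_job(): hands the job in; it is judged then, once.
Trained networks look in the newest picture that a camera, given by its name, has taken for a name from the list of things; names that differ only in an ending like _2 or _b are one class to them, and where a whole thing is asked for, a point or a joint stands for the part that bears it (a point fixed in the world has none). Each returns a list of dicts, best first, with "conf" (0 to 1); they miss things now and then, are a little off and sometimes report something else, mostly with a low value. They report only what shows in the picture. A call takes as long as a camera call. They do not tell look-alikes from the thing itself.
- optics.masks_of(target, camera): "pixels" (384x512 bool, what is visible of it) and "extent" ([centre column, centre row, width, height] in pixels, round what is visible of it).
The state is a dict: "t": time; "qpos": joint angles; "qvel": joint speeds; "joint_torque": joint torques, N m; "ee_pos": TCP position; "orientation": TCP orientation; "ft_force": force on the tool from outside, world axes, zero at the start; "moment": the same for the moment, N m; "width": finger opening in mm; "grasp_force": force on a finger pad.
Only numpy, scipy, OpenCV 4.12 (cv2) and the standard library are available. Lean on these libraries where they do the work, as an engineer would, in place of code of your own. Each camera call takes 0.05 s, during which the arm holds its last target. There are 200 camera calls.

### The job

The empty arm of the revolving mug tree is round the back: turn the tree until that arm faces the front of the bench, where the robot stands. Then hang the green mug that stands on the bench on it by its handle, behind the upturned end: lower it until the arm carries it and ease its body down and round until it hangs, neither forcing the handle against the arm nor letting the mug drop or swing down by itself. Keep the two other green mugs hanging, and leave the cream mug and the wooden stamp where they are.

Things in the scene. Friction and masses are not known exactly. Their poses are not given: they have to be found in the camera images.
- mug: The green mug that stands on the bench, about 240 g: round body 86 mm across, 92 mm high, wall 4 mm thick at the rim and 8 mm 25 mm below it, handle on one side. Origin: under the mug, 17 mm from the body's axis towards the handle; z up, -y towards the handle. The body's axis is at y = +17 mm, the wall farthest from the handle has its middle at y = +55 mm; the handle sticks out to y = -60 mm.
- mug_eye (a point): Centre of the opening (eye) in the green mug's handle, 50 mm above the mug's foot. The opening goes through along the mug's x axis; it is 25 mm wide (mug y -50 to -25 mm) and 33 mm high (34 to 67 mm above the foot). The upper limb of the handle is 15 mm wide and its underside is the part that rests on a hook.
- mug_tree: Foot of the mug tree, a turned wooden disc 172 mm across fixed to the bench; origin at its underside on the vertical turning axis, axes those of the world (-x to the front of the bench). Above it a wooden post turns freely all round (lightly braked, no stops), with three bent steel arms 120 degrees apart; the post is 37 mm thick where the arms leave it.
- mug_tree_knob (a point): Middle of the round wooden knob on top of the tree's post, on the turning axis 234 mm above the bench, to turn the tree by. The knob is 39 mm across here, its top is at 256 mm, its neck at 210 mm.
- empty_arm: Steel fork on the post that carries the empty arm; origin on the turning axis 175 mm above the bench, x outward along the arm, z up. In it a bent 9 mm rod is pinned: when set level it falls from the pin to a level saddle from x = 84 to 104 mm (rod centre at z = -2 mm) and then turns straight up, x = 114 to 123 mm, to a wooden bead.
- fork_pin (a point): The pin at the root of the empty arm, x = 24 mm, z = 7 mm in the fork's frame. The rod is stiff on this pin and seldom set level: its outer end stands up to 10 mm higher or lower than the figures for the level arm, which can be seen or felt but is not told. The bead is 14 mm across, centre at x = 123 mm, z = 15 mm when level; rod's underside to bead's top is 28 mm.
- hung_mug_left: One of the two green mugs that already hang on the tree, same shape as the other, on the arm 120 degrees clockwise (from above) of the empty one. Origin as for the green mug, some 105 mm above the bench while it hangs.
- hung_mug_right: The other hanging green mug, on the arm 120 degrees counter-clockwise of the empty one. The hanging mugs reach 160 mm from the tree's axis.
- cream_mug: Small cream cup, 64 mm across and 51 mm high, a bystander; origin under it.
- stamp: Turned wooden clay stamp, 25 mm thick and 62 mm high, a bystander; origin under it.
There are look-alikes about, which are no part of the job. What is shaped like the mug but pink is not meant.

How it is judged:
By the outcome, as a careful person would: the job done as asked, in the order asked, and still so for the second after the job is handed in, with the robot touching nothing.
It also fails if it takes over 72 s, if anything falls off the work surface, if the arm or the gripper's body presses on something with over 40 N, if the wrist force passes 120 N, or if a joint passes its speed limit or range.

## Working session

There is one attempt and no reset: what is moved stays moved. The work goes in short steps, Python scripts to look and compute and a shell command to move; the robot and the scene stay as the last step left them, time stands still between calls to the robot, and variables do not carry over. Pictures are saved under pics/ and viewed, at most 10 in all, crops included, and the job is handed in when it is done.

```bash
ls; mkdir -p pics
cat > h.py <<'E'
import numpy as np, cv2
from workcell import ctrl, optics
from scipy.spatial.transform import Rotation as R
def cam(n):
    m=optics.camera_model(n); f=192/np.tan(np.radians(m['fov_y']/2)); return m,f
def w2c(n):
    m,f=cam(n)
    if 'view' in m: return np.array(m['view']),m,f
    o=ctrl.get_obs(); T=np.eye(4); T[:3,:3]=R.from_rotvec(o['orientation']).as_matrix(); T[:3,3]=o['ee_pos']
    return np.linalg.inv(T@np.array(m['hand_eye'])),m,f
def proj(n,P):
    V,m,f=w2c(n); P=np.atleast_2d(P).astype(float); c=P@V[:3,:3].T+V[:3,3]
    return np.c_[m['cx']+f*c[:,0]/-c[:,2], m['cy']-f*c[:,1]/-c[:,2]]
def onz(n,uv,z):
    V,m,f=w2c(n); d=np.array([(uv[0]-m['cx'])/f,-(uv[1]-m['cy'])/f,-1])
    Rt=V[:3,:3].T; c=-Rt@V[:3,3]; d=Rt@d; return c+d*(z-c[2])/d[2]
def ray(n,uv):
    V,m,f=w2c(n); d=np.array([(uv[0]-m['cx'])/f,-(uv[1]-m['cy'])/f,-1])
    Rt=V[:3,:3].T; return -Rt@V[:3,3], Rt@d/np.linalg.norm(d)
def save(n,name):
    im=optics.get_image(n); cv2.imwrite('pics/'+name+'.png',im[:,:,::-1]); return im
E
python3 - <<'E'
from h import *
for n in ['scene','top','wrist']:
    print(n,optics.camera_model(n)); 
a=save('scene','s0');b=save('top','t0')
cv2.imwrite('pics/st0.png',np.vstack([a,b])[:,:,::-1]) if 0 else None
for n in ['scene','top']:
  for t in ['mug','mug_tree','mug_tree_knob','empty_arm','hung_mug_left','cream_mug','stamp']:
    for r in optics.masks_of(t,n): print(n,t,round(r['conf'],2),np.round(r['extent']))
print(ctrl.get_obs())
E
```

```text
pics
scene {'fov_y': 57.213073982533466, 'cx': 254.41281818551178, 'cy': 187.90467663953626, 'view': array([[ 6.66475976e-01, -7.45251858e-01,  2.02346657e-02,
        -5.44679776e+02],
       [ 3.84230790e-01,  3.66622195e-01,  8.47322174e-01,
        -2.85302372e+02],
       [-6.38886901e-01, -5.56945091e-01,  5.30693596e-01,
        -1.22425111e+03],
       [ 0.00000000e+00,  0.00000000e+00,  0.00000000e+00,
         1.00000000e+00]])}
top {'fov_y': 46.284916233815295, 'cx': 255.85043887093448, 'cy': 201.43735875145217, 'view': array([[-1.58894823e-03, -9.99994839e-01,  2.79222309e-03,
        -1.90491258e+02],
       [ 9.83912766e-01, -1.06457135e-03,  1.78646397e-01,
        -5.83512426e+02],
       [-1.78642502e-01,  3.03116382e-03,  9.83909380e-01,
        -1.56118914e+03],
       [ 0.00000000e+00,  0.00000000e+00,  0.00000000e+00,
         1.00000000e+00]])}
wrist {'fov_y': 66.01316621860815, 'cx': 250.60348825280929, 'cy': 191.4681797650634, 'hand_eye': array([[-2.97379889e-07,  9.65572899e-01,  2.60132613e-01,
         7.16695893e+01],
       [ 9.99999952e-01, -8.03852003e-
[... 997 characters left out ...]
]
{'t': 0.8, 'qpos': array([ 1.23998425e+00,  4.23060685e-01,  1.62993636e+00, -1.53944817e-05,
        1.08859826e+00, -1.90113123e-02]), 'qvel': array([-7.44232959e-05, -5.15704169e-04,  4.92112144e-04, -2.06746385e-03,
        2.05824883e-03, -6.47859885e-04]), 'joint_torque': array([-1.43997069e-03, -5.44500697e+01, -2.74038523e+01,  6.42244611e-02,
        1.67057267e-02, -2.35071371e-05]), 'ee_pos': array([191.70864358, 594.83613959, 198.18531454]), 'orientation': array([ 4.87780822e-01,  3.10348075e+00, -7.81971594e-06]), 'ft_force': array([-0.59927907, -1.82074802, -0.26343472]), 'moment': array([ 0.00737712, -0.02129179,  0.03306732]), 'grasp_force': 0.0, 'width': 87.83321017744068}
```

Run:
```python
import cv2
a=cv2.imread('pics/t0.png')[130:290,90:430]; cv2.imwrite('pics/t0c.png',cv2.resize(a,None,fx=2.35,fy=2.35,interpolation=cv2.INTER_CUBIC))
a=cv2.imread('pics/s0.png')[120:340,130:400]; cv2.imwrite('pics/s0c.png',cv2.resize(a,None,fx=2.7,fy=2.7,interpolation=cv2.INTER_CUBIC))
```

```text
(no output)
```

View pics/t0c.png

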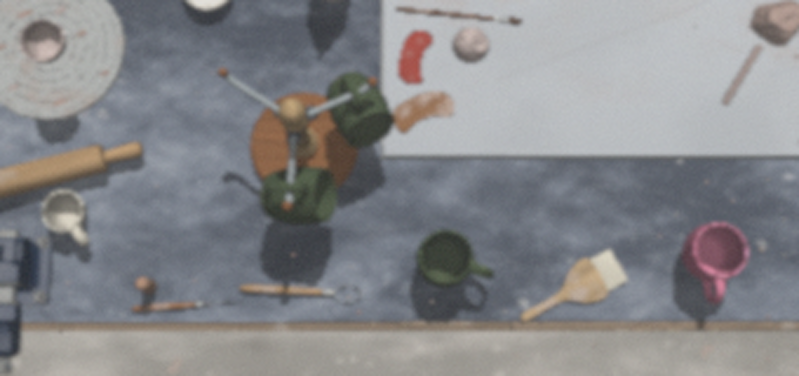

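View pics/s0c.png

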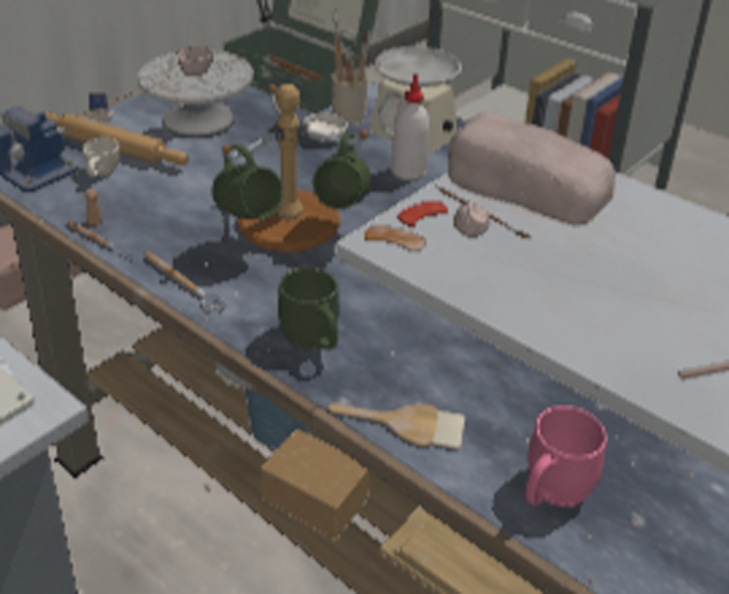

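The top picture shows the tree's knob at crop (292,110) → px (214,177) and its three beads. The empty arm's bead is at crop (223,72), back-left, and the others are at (372,82) and (288,207). The green mug is at crop (446,257) with its handle pointing right and slightly to the front; the pink one is the look-alike.

Run:
```python
from h import *
p=lambda u,v:(90+(u+.5)/2.35-.5,130+(v+.5)/2.35-.5)
k=onz('top',p(292,108),248);print('knob',k)
# disc
print('disc',onz('top',p(304,147),15))
for q in [(223,72),(372,82),(288,207)]:
    b=onz('top',p(*q),193); d=b-k; print('bead',b,np.hypot(*d[:2]),np.degrees(np.arctan2(d[1],d[0])))
print('mugrim centre',onz('top',p(446,257),92), 'handle end',onz('top',p(490,271),60))
for t in ['mug']:
  for r in optics.masks_of(t,'top'):pass
s=lambda u,v:(130+(u+.5)/2.7-.5,120+(v+.5)/2.7-.5)
print('scene knob',onz('scene',s(288,96),234),'disc',onz('scene',s(288,220),15))
print('scene mug rim',onz('scene',s(308,287),92),onz('scene',s(308,342),0))
print('cream',onz('top',p(64,212),40),'stamp',onz('top',p(146,285),62))
for q in [(120,80),(600,-60)]: pass
```

```text
knob [631.33663892 -57.46404233 248.        ]
disc [624.677288   -55.69061442  15.        ]
bead [697.09620769  46.15119158 193.        ] 122.720974507952 57.59868266430388
bead [ 682.30088626 -164.96926724  193.        ] 118.97364367585172 -64.6361017825928
bead [503.86078736 -48.95760829 193.        ] 127.7593524985805 176.18232572087675
mugrim centre [ 443.99590185 -272.58598146   92.        ] handle end [ 426.0212516  -339.97166756   60.        ]
scene knob [635.15698591 -54.94145722 234.        ] disc [619.78364469 -67.80480424  15.        ]
scene mug rim [ 441.37831307 -280.81811365   92.        ] [ 435.7547922 -286.6402053    0.       ]
cream [518.62923958 307.73019181  40.        ] stamp [405.72773296 173.04764729  62.        ]
```

```bash
python3 -m jog '[[-0.5,-0.4,-0.6,0,0,0,1],[-0.7,-0.6,-0.6,0,0,0,1],[-0.77,-0.6,-0.6,0,0,0,1],[-0.77,-0.6,-0.6,0,0,0,1],[-0.77,-0.6,-0.6,0,0,0,1],[-0.77,-0.6,-0.5,0,0,0,1],[-0.77,-0.6,0,0,0,0,1],[-0.77,-0.6,0,0,0,0,1],[-0.77,-0.6,0,0,0,0,1],[-0.77,-0.6,0,0,0,0,1],[-0.77,-0.6,0,0,0,0,1],[-0.77,-0.6,0,0,0,0,1],[-0.77,-0.6,0,0,0,0,1],[-0.77,-0.6,0,0,0,0,1],[-0.77,-0.6,0,0,0,0,1],[-0.77,-0.6,0,0,0,0,1],[-0.77,-0.6,0,0,0,0,1],[-0.77,-0.6,0,0,0,0,1],[-0.77,-0.6,0,0,0,0,1],[-0.77,-0.6,0,0,0,0,1]]'
python3 -m jog '[[-0.8,-0.75,0,0,0,1,1],[0,0,0,0,0,1,1],[0,0,0,0,0,1,1],[0,0,0,0,0,1,1],[0,0,0,0,0,1,1],[0,0,0,0,0,1,1],[0,0,0,0,0,1,1],[0,0,0,0,0,1,1],[0,0,0,0,0,1,1],[0,0,0,0,0,1,1],[0,0,0,0,0,1,1],[0,0,0,0,0,1,1],[0,0,0,0,0,1,1],[0,0,0,0,0,1,1],[0,0,0,0,0,1,1],[0,0,0,0,0,0,1],[0,0,0,0,0,0,1]]'
python3 - <<'E'
from h import *
o=ctrl.get_obs(); print(o['qpos'],o['ee_pos'],o['orientation'])
im=save('wrist','w1')
for t in ['mug_tree_knob','empty_arm']:
  for r in optics.masks_of(t,'wrist'):
    print(t,r['conf'],r['extent'])
    if t=='mug_tree_knob': print(onz('wrist',r['extent'][:2],240))
E
```

```text
t: 2.85
ee_pos: [621.0, -40.7, 338.3]
orientation: [0.488, 3.103, 0.0]
ft_force: [0.1, -0.2, 0.3]
width: 88.1
grasp_force: 0.0
t: 4.55
ee_pos: [641.5, -77.6, 338.2]
orientation: [-2.537, -1.853, 0.0]
ft_force: [-0.2, -0.3, 0.1]
width: 87.9
grasp_force: 0.0
[-1.38714635e-01  3.36574777e-01  1.43272414e+00 -2.54694829e-05
  1.37234311e+00  1.70273905e-01] [641.48423611 -77.55142076 338.1600891 ] [-2.53680136e+00 -1.85314329e+00  8.29937227e-05]
mug_tree_knob 0.93 [217.0, 140.8, 185.0, 197.5]
[624.05418457 -24.85570211 240.        ]
empty_arm 0.93 [255.1, 97.1, 39.9, 108.2]
```

View pics/w1.png

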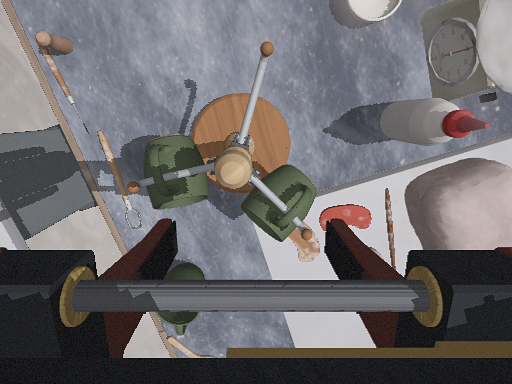

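Run:
```python
from h import *
from scipy.optimize import least_squares
p=lambda u,v:(90+(u+.5)/2.35-.5,130+(v+.5)/2.35-.5)
s=lambda u,v:(130+(u+.5)/2.7-.5,120+(v+.5)/2.7-.5)
W=[(266,48),(133,187),(307,235)];T=[p(223,72),p(288,207),p(372,82)]
def f(x):
    c=x[:2]; P=[[c[0]+123*np.cos(x[2]+i*2*np.pi/3),c[1]+123*np.sin(x[2]+i*2*np.pi/3),190+x[3+i]] for i in range(3)]
    K=[c[0],c[1],236]
    return np.concatenate([(proj('wrist',P)-W).ravel(),(proj('top',P)-T).ravel()*1.5,(proj('wrist',K)-[(234,165)]).ravel(),(proj('top',K)-[p(292,110)]).ravel(),(proj('scene',K)-[s(288,97)]).ravel(),x[3:]/8])
r=least_squares(f,[629,-57,1,0,0,0]); print(r.x,np.degrees(r.x[2]),np.round(r.fun,1))
o=ctrl.get_obs();M=R.from_rotvec(o['orientation']).as_matrix();print('move tool mm',M.T@(np.r_[r.x[:2],234]-o['ee_pos']), M[:,1])
```

```text
[629.80280344 -54.8008162    0.98257494  -3.88492678   1.23426206
   4.89910683] 56.297396867750464 [ 0.3 -0.4 -0.1 -0.9  0.5 -0.8 -0.1  0.4 -0.9 -1.3  0.  -1.1 -0.9  2.8
 -0.5  0.5 -0.9 -0.4 -0.5  0.2  0.6]
move tool mm [ 18.08351878 -18.06414767 104.16104172] [ 9.52274896e-01 -3.05241741e-01 -5.66207725e-05]
```

```bash
python3 -m jog '[[0.45,-0.45,0,0,0,0,1],[0,0,0.7,0,0,0,1],[0,0,0.8,0,0,0,1],[0,0,0.8,0,0,0,1],[0,0,0.6,0,0,0,1],[0,0,0.18,0,0,0,1],[0,0,0,0,0,0,0.4],[0,0,0,0,0,0,0.4],[0,0,0,0,0,0,0.4],[0,0,0,0,0,0,0.4],[0,0,0,0,0,0,0.3],[0,0,0,0,0,0,0.3],[0,0,0,0,0,0,0.3],[0,0,0,0,0,0,0.3],[0,0,0,0,0,0,0.3]]'
```

```text
t: 6.2
ee_pos: [630.1, -55.0, 215.2]
orientation: [2.539, 1.849, 0.001]
ft_force: [0.3, -0.4, 1.9]
width: 35.0
grasp_force: 29.5
```

```bash
python3 -m jog '[[0,0,0,0,0,-0.1,0.3],[0,0,0,0,0,-0.2,0.3],[0,0,0,0,0,-0.3,0.3],[0,0,0,0,0,-0.4,0.3],[0,0,0,0,0,-0.5,0.3],[0,0,0,0,0,-0.6,0.3],[0,0,0,0,0,-0.6,0.3],[0,0,0,0,0,-0.6,0.3],[0,0,0,0,0,-0.6,0.3],[0,0,0,0,0,-0.6,0.3],[0,0,0,0,0,-0.6,0.3],[0,0,0,0,0,-0.6,0.3],[0,0,0,0,0,-0.6,0.3],[0,0,0,0,0,-0.6,0.3],[0,0,0,0,0,-0.6,0.3],[0,0,0,0,0,-0.6,0.3],[0,0,0,0,0,-0.6,0.3],[0,0,0,0,0,-0.6,0.3],[0,0,0,0,0,-0.6,0.3],[0,0,0,0,0,-0.6,0.3]]'
python3 -m jog '[[0,0,0,0,0,-0.6,0.3],[0,0,0,0,0,-0.6,0.3],[0,0,0,0,0,-0.6,0.3],[0,0,0,0,0,-0.6,0.3],[0,0,0,0,0,-0.6,0.3],[0,0,0,0,0,-0.6,0.3],[0,0,0,0,0,-0.6,0.3],[0,0,0,0,0,-0.6,0.3],[0,0,0,0,0,-0.6,0.3],[0,0,0,0,0,-0.6,0.3],[0,0,0,0,0,-0.6,0.3],[0,0,0,0,0,-0.6,0.3],[0,0,0,0,0,-0.6,0.3],[0,0,0,0,0,-0.6,0.3],[0,0,0,0,0,-0.5,0.3],[0,0,0,0,0,-0.4,0.3],[0,0,0,0,0,-0.3,0.3],[0,0,0,0,0,-0.2,0.3],[0,0,0,0,0,-0.2,0.3],[0,0,0,0,0,-0.1,0.3]]'
python3 -m jog '[[0,0,0,0,0,0,0.3],[0,0,0,0,0,0,0.3]]'
python3 - <<'E'
from h import *
o=ctrl.get_obs(); print(o['qpos'],R.from_rotvec(o['orientation']).as_matrix()[:,1])
a=save('top','t2')
for t in ['mug_tree','hung_mug_left','empty_arm']:
  for r in optics.masks_of(t,'top'): print(t,r['conf'],r['extent'])
cv2.imwrite('pics/t2c.png',cv2.resize(a[130:290,130:330,::-1],None,fx=3.5,fy=3.5,interpolation=cv2.INTER_CUBIC))
E
```

```text
t: 8.2
ee_pos: [628.0, -55.5, 215.1]
orientation: [-1.192, -2.903, 0.003]
ft_force: [-6.5, -2.7, 5.5]
width: 34.4
grasp_force: 30.0
t: 10.2
ee_pos: [627.6, -57.4, 215.1]
orientation: [0.432, -3.107, 0.005]
ft_force: [-7.7, -9.8, 6.0]
width: 34.3
grasp_force: 30.1
t: 10.4
ee_pos: [627.6, -57.4, 215.1]
orientation: [0.431, -3.107, 0.005]
ft_force: [-8.5, -10.2, 6.3]
width: 34.7
grasp_force: 30.1
[-0.10784208  0.41512062  1.60017225 -0.00457286  1.13066234 -1.95222345] [-0.27207418  0.96227375 -0.00220636]
mug_tree 0.87 [229.3, 199.2, 23.8, 35.1]
```

View pics/t2c.png

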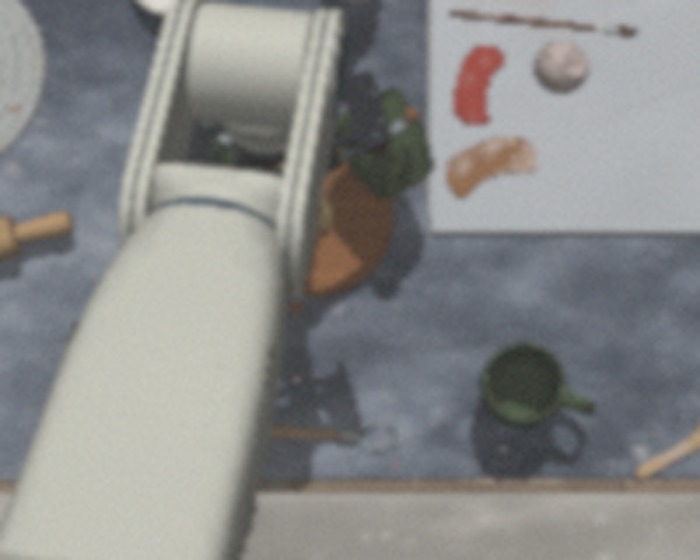

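```bash
python3 -m jog '[[0,0,0,0,0,0,0.5],[0,0,0,0,0,0,0.7],[0,0,0,0,0,0,0.9],[0,0,0,0,0,0,1],[0,0,0,0,0,0,1],[0,0,-0.4,0,0,0,1],[0,0,-0.8,0,0,0,1],[0,0,-0.8,0,0,0,1],[0,0,-0.4,0,0,0,1],[0.5,-0.35,0,0,0,0,1],[0.77,-0.5,0,0,0,0,1],[0.77,-0.5,0,0,0,0,1],[0.77,-0.5,0,0,0,0,1],[0.77,-0.5,0,0,0,0,1],[0.77,-0.5,0,0,0,0,1],[0.7,-0.45,0,0,0,0,1],[0.3,-0.2,0,0,0,0,1],[0,0,0,0,0,0,1],[0,0,0,0,0,0,1]]'
python3 - <<'E'
from h import *
o=ctrl.get_obs(); print(o['qpos'],o['ee_pos'],R.from_rotvec(o['orientation']).as_matrix()[:,1])
w=save('wrist','w3'); t=save('top','t3'); s=save('scene','s3')
for n in ['wrist','top','scene']:
 for tt in ['mug','empty_arm','mug_tree_knob']:
  for r in optics.masks_of(tt,n): print(n,tt,r['conf'],r['extent'])
z=lambda a:cv2.resize(a,(400,300),interpolation=cv2.INTER_CUBIC)
cv2.imwrite('pics/c3.png',np.vstack([np.hstack([z(w),z(t[130:250,140:300])]),np.hstack([z(s[130:250,190:350]),z(s)])])[:,:,::-1])
E
```

```text
t: 12.5
ee_pos: [462.5, -247.3, 311.1]
orientation: [-0.429, 3.111, 0.0]
ft_force: [-0.6, 0.7, -0.2]
width: 87.6
grasp_force: 0.0
[-5.14122525e-01  1.55067056e-01  1.72982459e+00  5.40504165e-04
  1.25632140e+00 -2.35933566e+00] [ 462.48214381 -247.33832409  311.07827081] [-2.70824803e-01  9.62628650e-01  9.31147159e-05]
wrist mug 0.9 [228.3, 142.6, 75.2, 67.7]
wrist mug 0.77 [3.5, 78.6, 6.9, 28.2]
wrist empty_arm 0.87 [382.5, 295.8, 48.3, 80.2]
wrist mug_tree_knob 0.77 [347.9, 301.8, 120.1, 92.9]
top mug 0.8 [393.7, 243.2, 23.4, 32.2]
top mug 0.58 [280.9, 240.1, 32.4, 19.1]
top mug_tree_knob 0.86 [213.8, 190.8, 64.5, 59.9]
top mug_tree_knob 0.33 [282.9, 241.4, 35.2, 17.6]
scene mug 0.78 [340.6, 289.0, 29.3, 37.4]
scene mug 0.71 [244.6, 234.0, 26.1, 26.4]
scene mug_tree_knob 0.84 [238.8, 175.4, 51.2, 52.0]
```

View pics/c3.png

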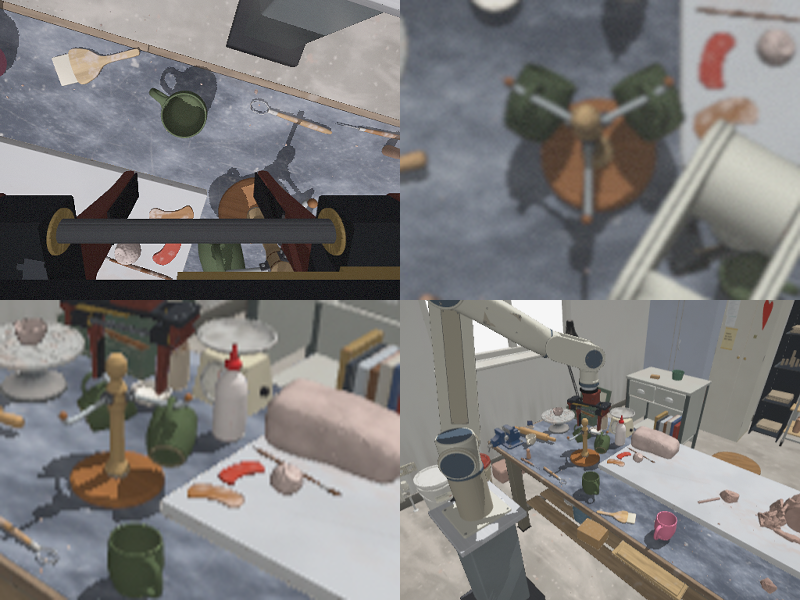

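```bash
cat > fit.py <<'E'
from h import *
from scipy.optimize import minimize
ims={'wrist':cv2.imread('pics/w3.png')}
ms=[r for r in optics.masks_of('mug','top')] if 0 else None
optics.get_image('wrist'); m=np.array(optics.masks_of('mug','wrist')[0]['pixels'])
def model(x):
    a=np.linspace(0,2*np.pi,40); im=np.zeros((384*4,512*4),np.uint8)
    c,s=np.cos(x[2]),np.sin(x[2]); Rm=np.array([[c,-s],[s,c]])
    def P(q): q=np.array(q,float); q[:,:2]=q[:,:2]@Rm.T+x[:2]; return proj('wrist',q)
    body=np.vstack([P(np.c_[43*np.cos(a),17+43*np.sin(a),0*a+z]) for z in (0,92)])
    cv2.fillConvexPoly(im,cv2.convexHull(((body+.5)*4).astype(np.float32)).astype(int),1)
    han=P([[u,v,z] for u in(-7.5,7.5) for v,z in((-22,34),(-22,75),(-52,28),(-60,45),(-60,60),(-52,75),(-22,25))])
    cv2.fillConvexPoly(im,cv2.convexHull(((han+.5)*4).astype(np.float32)).astype(int),1)
    return cv2.resize(im.astype(np.float32),(512,384),interpolation=cv2.INTER_AREA)
def cost(x): return np.abs(model(x)-m)[90:200,150:300].sum()
best=None
for y0 in (-0.4,-0.26,-0.1):
    r=minimize(cost,[448,-290,y0],method='Nelder-Mead',options=dict(initial_simplex=[[448,-290,y0],[458,-290,y0],[448,-280,y0],[448,-290,y0+.15]],xatol=.1,fatol=.5))
    print(r.x,np.degrees(r.x[2]),r.fun,m.sum())
    if best is None or r.fun<best.fun: best=r
x=best.x; c,s=np.cos(x[2]),np.sin(x[2]); print('axis',x[0]-17*s,x[1]+17*c,'wall',x[0]-55*s,x[1]+55*c)
# bead, knob triangulation
def cen(img,u,v,k=5):
    b=cv2.imread(img).astype(int)[v-k:v+k+1,u-k:u+k+1]; w=np.clip(b[:,:,2]-b[:,:,0]-25,0,None); yy,xx=np.mgrid[v-k:v+k+1,u-k:u+k+1]
    return (xx*w).sum()/w.sum(),(yy*w).sum()/w.sum()
tb,sb=cen('pics/t3.png',215,218,4),cen('pics/s3.png',216,177,4); print(tb,sb)
c1,d1=ray('top',tb);c2,d2=ray('scene',sb)
st=np.linalg.lstsq(np.c_[d1,-d2],c2-c1,rcond=None)[0]; p,q=c1+st[0]*d1,c2+st[1]*d2; print('bead',p,q)
print('arm head',np.degrees(np.arctan2(*((p+q)/2-[629.8,-54.8,0])[[1,0]])))
E
python3 fit.py
```

```text
[ 4.39519562e+02 -2.90188001e+02 -3.12137661e-01] -17.884170582220776 314.125 3196
[ 4.40049709e+02 -2.89909191e+02 -3.32616722e-01] -19.057534342401482 314.1875 3196
[ 4.40202497e+02 -2.90383199e+02 -3.43703778e-01] -19.692775910629 312.8125 3196
axis 445.9310981068852 -274.37747682598695 wall 458.7362070538262 -238.59998131753957
(np.float64(214.1048951048951), np.float64(217.11888111888112)) (np.float64(214.92796610169492), np.float64(175.66525423728814))
bead [506.78265052 -54.47073648 188.21456334] [509.47491841 -56.7044123  188.40437711]
arm head -179.62913119588902
```

```bash
cat > kin.py <<'E'
from h import *
from scipy.optimize import least_squares
D=[([1.23998425,.423060685,1.62993636,0,1.08859826],[191.70864,594.83614,198.18531]),
([-.138714635,.336574777,1.43272414,0,1.37234311],[641.48424,-77.55142,338.16009]),
([-.107842,.415121,1.600172,0,1.130662],[627.6,-57.4,215.1]),
([-.514122525,.155067056,1.72982459,0,1.2563214],[462.48214,-247.33832,311.07827])]
Ry=lambda a:R.from_euler('y',a).as_matrix(); Rz=lambda a:R.from_euler('z',a).as_matrix()
# geometry g: a1,d1e(height minus nothing),L2,L3,e,lat ; Lt tool length; sg sign q4
def fk(q,g,Lt,sg=1):
    a1,d,L2,L3,e,lat=g
    A=Rz(q[0]); B=A@Ry(q[1]); C=B@Ry(q[2])
    p=A@[a1,lat,d+Lt]+B@[0,0,L2]+C@[e,0,L3]
    Rr=C@Rz(sg*q[3])@Ry(q[4])@Rz(q[5]+np.pi/2)
    return p+Rr@[0,0,Lt],Rr
def fitg():
    f=lambda g:np.concatenate([fk(list(q)+[0],g,0)[0]-p for q,p in D])
    r=least_squares(f,[0,0,450,400,0,12]); return r.x,r.fun
def ik(p,Rt,g,Lt,sg,q0):
    lo=[-3,-.9,.09,-1.31,.11,-2.54];hi=[3,2.11,2.58,4.45,2.69,2.54]
    def f(q):
        P,M=fk(q,g,Lt,sg); return np.r_[(P-p)/1,(R.from_matrix(M.T@Rt).as_rotvec())*300]
    return least_squares(f,np.clip(q0,np.array(lo)+1e-3,np.array(hi)-1e-3),bounds=(lo,hi))
E
python3 - <<'E'
from kin import *
g,e=fitg(); print(np.round(g,1),np.round(e,2))
o3=R.from_rotvec([0.431,-3.107,0.005]).as_matrix()
for sg in(1,-1):
    M=fk([-.10784208,.41512062,1.60017225,-.00457286,1.13066234,-1.95222345],g,300,sg)[1]; print(sg,M[:,2],o3[:,2])
    # hang pose candidates: gripper side s (+1: tool comes from +y), tool y sign h
    for Lt in (200,300,400):
      for s in(1,-1):
        for h in (1,-1):
          q0=None; out=[]
          for th in np.radians([0,20,40,55,70,78]):
            # mug: y axis world s*y. rod at mug(y,z)=(-44,61) ; grip TCP at mug (55,92-28)
            rod=np.array([535,-55,172.]); dy,dz=55+44,66-61
            my=np.array([0,s*np.cos(th),-np.sin(th)]); mz=np.array([0,s*np.sin(th),np.cos(th)])
            p=rod+dy*my+dz*mz; tz=-mz; ty=h*my; tx=np.cross(ty,tz); M=np.c_[tx,ty,tz]
            starts=[q0] if q0 is not None else [[0,.3,1.7,0,1.1,j] for j in(-1.5,1.5)]
            best=min((ik(p,M,g,Lt,sg,x) for x in starts),key=lambda r:r.cost); q0=best.x
            out.append((round(np.degrees(th)),round(best.cost,2),np.round(best.x,2)))
          print(sg,Lt,'side',s,'h',h,[o[1] for o in out],out[0][2],out[-2][2],out[-1][2])
E
```

```text
[ 2.000e-01 -1.830e+01  5.609e+02  4.856e+02  7.870e+01  1.160e+01] [ 0.07 -0.75  0.05 -0.14 -0.29  0.04  0.92  1.01 -0.   -0.25 -0.42 -0.09]
1 [-0.00477844 -0.00364388 -0.99998194] [-0.00435322 -0.00382239 -0.99998322]
1 200 side 1 h 1 [np.float64(0.0), np.float64(0.0), np.float64(0.0), np.float64(0.0), np.float64(0.0), np.float64(0.0)] [ 0.06  0.32  1.84 -0.    0.98 -1.51] [ 0.29  0.72  1.86 -1.14  1.42 -0.54] [ 0.28  0.78  1.86 -1.23  1.52 -0.48]
1 200 side 1 h -1 [np.float64(0.0), np.float64(0.0), np.float64(0.0), np.float64(0.0), np.float64(102.23), np.float64(385.56)] [0.06 0.32 1.84 0.   0.98 1.63] [ 0.28  0.71  1.85 -1.13  1.43  2.54] [ 0.27  0.76  1.83 -1.2   1.52  2.54]
1 200 side -1 h 1 [np.float64(0.0), np.float64(0.0), np.float64(0.0), np.float64(0.0), np.float64(0.0), np.float64(0.0)] [-0.3   0.35  1.8   0.    0.99  1.27] [-0.5   0.76  1.76  0.97  1.56  0.54] [-0.5   0.81  1.76  1.04  1.65  0.5 ]
1 200 side -1 h -1 [np.float64(0.0), np.float64(0.0), np.float64(0.0), np.float64(0.0), np.float64(133.78), np.float64(349.06)] [-0.3   0.35  1.8  -0.    0.99 -1.87] [-0.5   0.
[... 4190 characters left out ...]
 -1 [np.float64(0.0), np.float64(0.0), np.float64(0.0), np.float64(90.18), np.float64(844.99), np.float64(1425.81)] [ 0.06  0.32  1.84 -0.    0.98  1.63] [0.54 1.   1.56 0.87 1.55 2.54] [0.54 1.1  1.5  0.92 1.65 2.54]
-1 400 side -1 h 1 [np.float64(0.0), np.float64(0.0), np.float64(0.0), np.float64(0.0), np.float64(0.0), np.float64(0.0)] [-0.3   0.35  1.8  -0.    0.99  1.27] [-0.74  1.06  1.45 -0.77  1.67  0.45] [-0.74  1.15  1.41 -0.83  1.76  0.42]
-1 400 side -1 h -1 [np.float64(0.0), np.float64(0.0), np.float64(0.0), np.float64(152.01), np.float64(687.68), np.float64(1013.14)] [-0.3   0.35  1.8   0.    0.99 -1.87] [-0.71  1.06  1.4  -0.75  1.7  -2.54] [-0.71  1.16  1.34 -0.81  1.8  -2.54]
```

```bash
python3 - <<'E'
from h import *
p=lambda u,v:(90+(u+.5)/2.35-.5,130+(v+.5)/2.35-.5)
print('pin tip',onz('top',p(142,152),20),'pin body end',onz('top',p(107,157),25),onz('top',p(5,185),25))
E
python3 -m jog '[[0.03,0.235,0,0,0,0.75,0.5],[0,0,0,0,0,1,0.5],[0,0,0.3,0,0,1,0.5],[0,0,0.6,0,0,1,0.5],[0,0,0.8,0,0,1,0.5],[0,0,0.8,0,0,1,0.5],[0,0,0.8,0,0,0,0.5],[0,0,0.8,0,0,0,0.5],[0,0,0.8,0,0,0,0.5],[0,0,0.6,0,0,0,0.5],[0,0,0.4,0,0,0,0.5],[0,0,0.2,0,0,0,0.5],[0,0,0.12,0,0,0,0.5],[0,0,0,0,0,0,0.2],[0,0,0,0,0,0,0],[0,0,0,0,0,0,0],[0,0,0,0,0,0,0],[0,0,0,0,0,0,0],[0,0,0,0,0,0,0],[0,0,0,0,0,0,0]]'
```

```text
pin tip [615.94522171 197.09841596  20.        ] pin body end [607.0731797  250.07408339  25.        ] [563.04816505 405.97547253  25.        ]
t: 15.2
ee_pos: [458.4, -239.0, 62.5]
orientation: [0.512, 3.099, -0.0]
ft_force: [-1.1, 0.4, 3.8]
width: 2.7
grasp_force: 30.1
```

```bash
python3 -m jog '[[0,0,-0.1,0,0,0,0],[0,0,-0.2,0,0,0,0],[0,0,-0.4,0,0,0,0],[0,0,-0.5,0,0,0,0],[0,0,-0.5,0,0,-0.5,0],[0,0,-0.5,0,0,-0.5,0],[0,0,-0.4,0,0,-0.5,0],[0,0,-0.3,0,0,-0.5,0],[0,0,-0.2,0,0,-0.5,0],[0,0,-0.17,0,0,-0.4,0],[0,0,0,0,0,-0.23,0]]'
python3 -m jog '[[0.05,0.2,0,0,0,0,0],[0.05,0.4,0,0,0,0,0],[0.1,0.6,0,0,0,0,0],[0.1,0.7,0,0,0,0,0],[0.1,0.7,0,0,0,0,0],[0.05,0.7,0,0,0,0,0],[0,0.7,0,0,0,0,0],[0,0.7,0,0,0,0,0],[0,0.7,0,0,0,0,0],[0,0.6,0,0,0,0,0],[0,0.5,0,0,0,0,0],[0,0.3,0,0,0,0,0],[0,0.1,0,0,0,0,0],[0,0,0,0,0,0,0],[0,0,0,0,0,0,0]]'
python3 - <<'E'
from h import *
o=ctrl.get_obs(); print(o['qpos'],o['ee_pos'],o['orientation'],o['moment'])
w=save('wrist','w4'); t=save('top','t4'); s=save('scene','s4')
z=lambda a:cv2.resize(a,(400,300),interpolation=cv2.INTER_CUBIC)
cv2.imwrite('pics/c4.png',np.vstack([np.hstack([z(w),z(t[150:270,150:310])]),cv2.resize(s[140:230,120:360],(800,300),interpolation=cv2.INTER_CUBIC)])[:,:,::-1])
E
```

```text
t: 16.3
ee_pos: [458.5, -239.1, 194.1]
orientation: [-0.002, 3.14, -0.001]
ft_force: [-0.2, -0.7, -2.7]
width: 3.1
grasp_force: 31.9
t: 17.8
ee_pos: [439.9, 36.6, 192.9]
orientation: [-0.0, -3.141, 0.0]
ft_force: [-0.6, 0.3, -2.0]
width: 3.0
grasp_force: 32.0
[ 5.62793591e-02  1.57859048e-01  2.02343184e+00 -2.44157059e-04
  9.60570006e-01 -1.51436684e+00] [439.94900774  36.63812816 192.87378016] [-1.60066221e-05 -3.14133609e+00  3.37479208e-04] [ 0.08797947 -0.05103914  0.01938354]
```

View pics/c4.png

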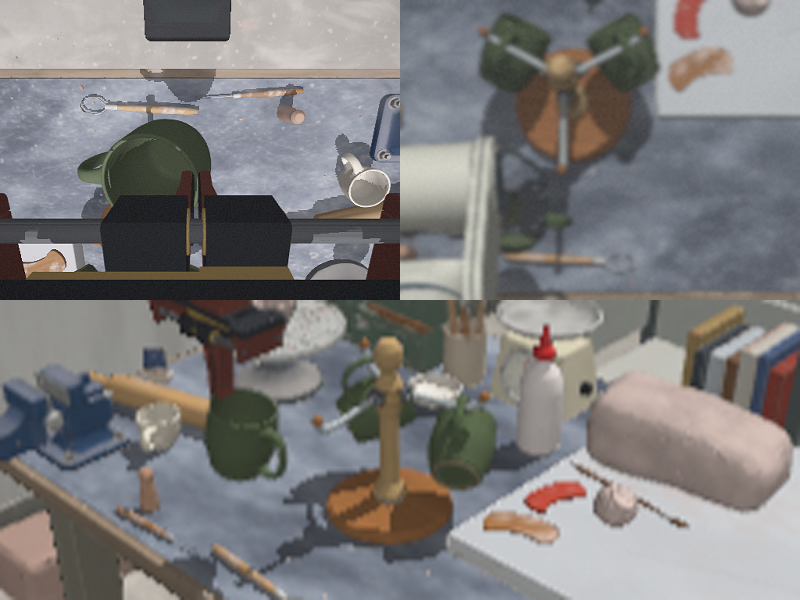

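Run:
```python
from h import *
o=ctrl.get_obs(); tc=o['ee_pos']; F=tc[2]-62.5
eye=lambda x:[[tc[0]+x,tc[1]-55+y,F+z] for y,z in((-50,34),(-25,34),(-25,67),(-50,67))]
K=6;u0,v0=175,150
im=cv2.resize(cv2.imread('pics/s4.png')[v0:v0+70,u0:u0+66],None,fx=K,fy=K,interpolation=cv2.INTER_CUBIC)
S=lambda P:((proj('scene',P)-[u0,v0]+.5)*K).round().astype(int)
cv2.polylines(im,[S(eye(0))],True,(0,0,255),1)
for z,c in((185,(255,255,0)),(190,(0,255,255)),(195,(255,0,255))): cv2.circle(im,tuple(int(v) for v in S([507.3,-55.2,z])[0]),2,c,-1)
T=cv2.imread('pics/t4.png');u1,v1=180,190
i2=cv2.resize(T[v1:v1+70,u1:u1+66],None,fx=K,fy=K,interpolation=cv2.INTER_CUBIC)
S2=lambda P:((proj('top',P)-[u1,v1]+.5)*K).round().astype(int)
hd=[[tc[0]+x,tc[1]-55+y,F+72] for x,y in((-7.5,-60),(7.5,-60),(7.5,-25),(-7.5,-25))]
cv2.polylines(i2,[S2(hd)],True,(0,0,255),1)
cv2.circle(i2,tuple(int(v) for v in S2([507.3,-55.2,190])[0]),3,(0,255,255),-1)
cv2.imwrite('pics/ov.png',np.hstack([im,i2]))
```

```text
(no output)
```

View pics/ov.png

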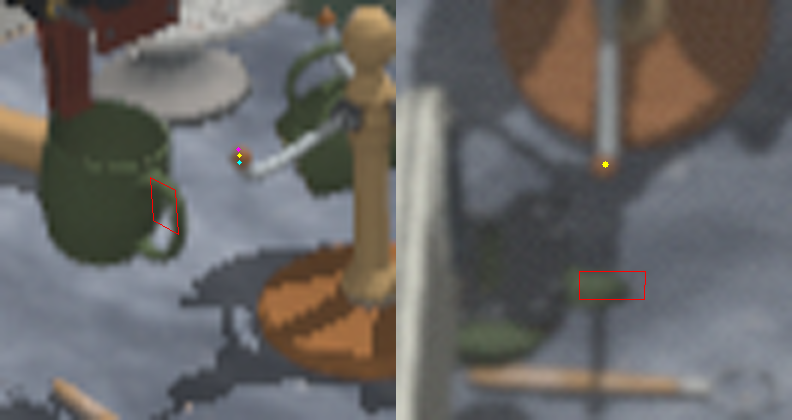

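Run:
```python
from h import *
o=ctrl.get_obs(); tc=o['ee_pos']; F=tc[2]-62.5
w=cv2.imread('pics/w4.png').astype(int); t=cv2.imread('pics/t4.png').astype(int)
g=lambda a:(a[:,:,1]-np.maximum(a[:,:,0],a[:,:,2])>6)
a=g(w)[140:260,80:290]; ys,xs=np.nonzero(a); 
n,l,st,_=cv2.connectedComponentsWithStats(a.astype(np.uint8)); i=1+st[1:,4].argmax(); ys,xs=np.nonzero(l==i); print('wrist green cols',xs.min()+80,xs.max()+80,'rows',ys.min()+140,ys.max()+140)
lx=xs<xs.min()+6; print('left tip row',ys[lx].mean()+140)
sub=(l==i)[:, :60]; 
for c in range(xs.min(),xs.min()+45,4):
    rr=np.nonzero(l[:,c]==i)[0]; print(c+80,rr.min()+140,rr.max()+140,end=' | ')
print()
M=lambda x,y,z:[tc[0]+x,tc[1]-55+y,F+z]
print('pred tips',proj('wrist',[M(x,-60,z) for x in(-7.5,7.5) for z in(35,50,65)]).round(1).tolist())
a_=np.linspace(0,2*np.pi,60)
rim=proj('wrist',[M(43*np.cos(q),17+43*np.sin(q),92) for q in a_]); print('rim cols',rim.min(0),rim.max(0))
b=proj('wrist',[M(45*np.cos(q),17+45*np.sin(q),z) for q in a_ for z in (0,45)]); print('body cols',b.min(0),b.max(0))
gt=g(t)[225:255,195:235]; print('\n'.join(''.join('#' if v else '.' for v in r) for r in gt))
print('top pred',proj('top',[M(-7.5,-60,50),M(7.5,-60,50),M(0,-25,70)]).round(1).tolist())
```

```text
wrist green cols 99 268 rows 152 259
left tip row 221.36842105263156
99 217 221 | 103 213 230 | 107 218 232 | 111 217 233 | 115 204 233 | 119 201 234 | 123 199 234 | 127 202 234 | 131 198 240 | 135 196 251 | 139 193 258 | 143 188 259 | 
pred tips [[96.9, 199.9], [86.2, 206.1], [73.9, 213.1], [99.6, 218.7], [89.3, 226.0], [77.5, 234.3]]
rim cols [107.478014   167.02534151] [258.00165536 305.80190502]
body cols [135.14581254 144.81579379] [259.20720048 269.22526945]
........................................
........................................
........................................
........................................
........................................
........................................
........................................
........................................
........................................
........................................
..............###.#.....................
.............#########..................
..............#########.................
..............#########.................
..............#######...................
...............####.....................
........................................
........................................
........................................
#.####..................................
#####.#.................................
#########...............................
#####.##................................
##......................................
........................................
........................................
........................................
........................................
........................................
........................................
top pred [[221.4, 240.0], [221.5, 235.4], [210.1, 237.1]]
```

Run:
```python
from h import *
o=ctrl.get_obs(); tc=o['ee_pos']; F=tc[2]-62.5
K=3.6;u0,v0=80,130
a=cv2.resize(cv2.imread('pics/w4.png')[v0:v0+140,u0:u0+215],None,fx=K,fy=K,interpolation=cv2.INTER_CUBIC)
a=np.clip(a.astype(float)*1.5,0,255).astype(np.uint8)
S=lambda P:((proj('wrist',P)-[u0,v0]+.5)*K).round().astype(int)
q=np.linspace(0,2*np.pi,60)
M=lambda x,y,z:[tc[0]+x,tc[1]-55+y,F+z]
for r,z,c in((40,92,(0,0,255)),(36,92,(0,255,255)),(43,0,(255,0,255))): cv2.polylines(a,[S([M(r*np.cos(t),17+r*np.sin(t),z) for t in q])],True,c,1)
for x in(-7.5,7.5): cv2.polylines(a,[S([M(x,y,z) for y,z in((-25,67),(-50,67),(-50,34),(-25,34))])],True,(255,255,0),1)
cv2.imwrite('pics/ov2.png',a)
```

```text
(no output)
```

View pics/ov2.png

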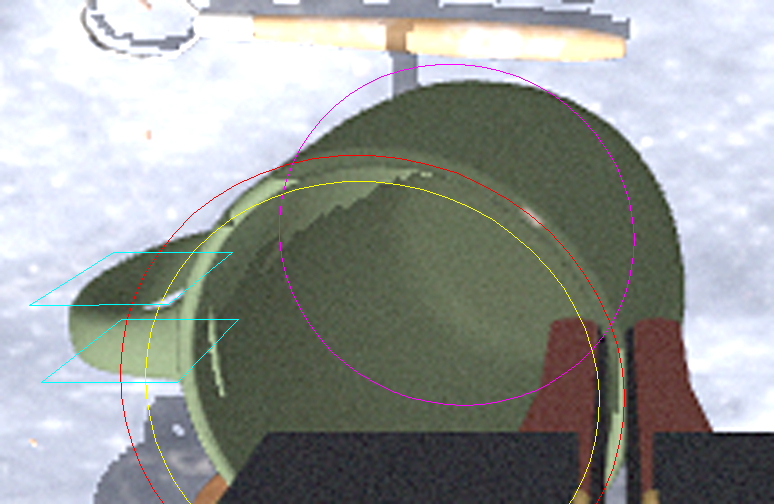

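```bash
cat > tilt.py <<'E'
from h import *
from scipy.optimize import least_squares
o=ctrl.get_obs(); tc=o['ee_pos']
raw=lambda p:np.array(p)/3.6-.5+[80,130]
rim=raw([(180,340),(228,217),(285,180),(420,168),(530,212),(600,310),(618,345)])
tip=raw((70,320))[0]; right=raw((683,290))[0]; top=raw((490,80))[1]
q=np.linspace(0,2*np.pi,90)
def pts(x,P):
    P=np.array(P,float)-[0,55,83]; P=P@R.from_euler('xz',[x[3],x[4]]).as_matrix().T   # about grip point
    return P+[tc[0]+x[0],tc[1]+x[1],tc[2]+20.5+x[2]]
def f(x):
    r=proj('wrist',pts(x,[[40*np.cos(t),17+40*np.sin(t),92] for t in q]))
    d=[]
    for p in rim:
        i=np.argmin(((r-p)**2).sum(1)); n=p-r.mean(0); d.append(((r[i]-p)@n)/np.linalg.norm(n))
    h=proj('wrist',pts(x,[[u,-60,z] for u in(-7,7) for z in(45,50,55)]))[:,0].min()-tip
    b=proj('wrist',pts(x,[[43*np.cos(t),17+43*np.sin(t),z] for t in q for z in(25,45,65)]+[[36*np.cos(t),17+36*np.sin(t),2] for t in q]))
    return np.r_[d,h,(b[:,0].max()-right),(b[:,1].min()-top)*.5,x[:3]/4,x[4]*10]
r=least_squares(f,[0,0,0,.1,0],diff_step=1e-3); print(np.round(r.x,3),np.degrees(r.x[3:]),np.round(f(r.x),1))
for s in(-.1,0,.1,.2,.3): 
    rr=least_squares(lambda y:f([y[0],y[1],y[2],s,y[3]]),[0,0,0,0],diff_step=1e-3); print(s,rr.cost)
print('eye centre rel TCP',pts(r.x,[[0,-37.5,50.5],[0,-37.5,67]])-tc)
E
python3 tilt.py
```

```text
[-1.196  2.659 -1.124  0.102  0.104] [5.8697325 5.9502321] [ 4.7 -0.2 -0.7 -0.7 -1.4  2.2  1.8  3.2 -2.3  0.6 -0.3  0.7 -0.3  1. ]Traceback (most recent call last):
  File "tilt.py", line 21, in <module>
    rr=least_squares(lambda y:f([y[0],y[1],y[2],s,y[3]]),[0,0,0,0],diff_step=1e-3); print(s,rr.cost)
    return func(*args, **kwargs)
    vector_fun = VectorFunction(
        fun_wrapped,
    ...<6 lines>...
        workers=workers
    )
    self._update_fun()
    ~~~~~~~~~~~~~~~~^^
    self.f = self.fun_wrapped(xp_copy(self.x))
             ~~~~~~~~~~~~~~~~^^^^^^^^^^^^^^^^^
    return np.atleast_1d(self.fun(x))
                         ~~~~~~~~^^^
    return self.f(x, *self.args, **self.kwargs)
           ~~~~~~^^^^^^^^^^^^^^^^^^^^^^^^^^^^^^
  File "tilt.py", line 21, in <lambda>
    rr=least_squares(lambda y:f([y[0],y[1],y[2],s,y[3]]),[0,0,0,0],diff_step=1e-3); print(s,rr.cost)
                              ~^^^^^^^^^^^^^^^^^^^^^^^^^
  File "tilt.py", line 18, in f
    return np.r_[d,h,(b[:,0].max()-right),(b[:,1].min()-top)*.5,x[:3]/4,x[4]*10]
                                                                ~~~~~^~
TypeError: unsupported operand type(s) for /: 'list' and 'int'
```

Run:
```python
src=open('tilt.py').read().split('for s in')[0].split('r=least')[0]
src=src.replace("P=np.array(P,float)","x=np.asarray(x,float);P=np.array(P,float)")
src=src.replace("40*np.cos","x[5]*np.cos").replace("40*np.sin","x[5]*np.sin").replace("x[4]*10]","x[4]*20,(x[5]-40)/1.5,hr]")
src=src.replace("    b=proj","    hr=proj('wrist',pts(x,[[-7.5,-56,60],[7.5,-56,60]]))[:,1].mean()-raw((80,318))[1]\n    b=proj")
open('tilt2.py','w').write(src)
exec(src)
r=least_squares(f,[0,0,0,.1,0,40],diff_step=1e-3); print(np.round(r.x,3),np.degrees(r.x[3:5]),np.round(f(r.x),1),r.cost)
print('eye rel TCP',pts(r.x,[[0,-37.5,50.5],[0,-37.5,67],[0,-50,50],[0,-25,50]])-tc)
for s in(0,.05,.1,.15,.2):
    rr=least_squares(lambda y:f([y[0],y[1],y[2],s,y[3],y[4]]),[0,0,0,0,40],diff_step=1e-3); print(s,rr.cost)
# scene check: project eye
E=pts(r.x,[[x,y,z] for x in(-7.5,7.5) for y,z in((-50,34),(-25,34),(-25,67),(-50,67))]); print(((proj('scene',E)-[175,150]+.5)*6).round().tolist())
```

```text
[-2.2460e+00  3.7340e+00  1.5440e+00  1.0100e-01  3.1000e-02  3.7239e+01] [5.79407754 1.80131978] [ 1.6 -0.8 -0.5  0.4 -0.9  1.1 -0.1  1.  -0.9 -1.4 -0.6  0.9  0.4  0.6
 -1.8 -0.1] 7.393365349841559
eye rel TCP [[  0.54403687 -84.96810038 -19.62807051]
 [  0.59639713 -86.63300932  -3.21236654]
 [  0.93336509 -97.34764248 -21.38743432]
 [  0.1515353  -72.48765471 -18.86359784]]Traceback (most recent call last):
  File "<stdin>", line 10, in <module>
    return func(*args, **kwargs)
    vector_fun = VectorFunction(
        fun_wrapped,
    ...<6 lines>...
        workers=workers
    )
    self._update_fun()
    ~~~~~~~~~~~~~~~~^^
    self.f = self.fun_wrapped(xp_copy(self.x))
             ~~~~~~~~~~~~~~~~^^^^^^^^^^^^^^^^^
    return np.atleast_1d(self.fun(x))
                         ~~~~~~~~^^^
    return self.f(x, *self.args, **self.kwargs)
           ~~~~~~^^^^^^^^^^^^^^^^^^^^^^^^^^^^^^
  File "<stdin>", line 10, in <lambda>
  File "<string>", line 19, in f
TypeError: unsupported operand type(s) for /: 'list' and 'int'
```

```bash
python3 -m jog '[[0,0,0,0.3,0,0,0],[0,0,0,0.4,0,0,0],[0,0,0,0.3,0,0,0],[-0.15,-0.05,0.02,0,0,0,0],[-0.2,-0.05,0.02,0,0,0,0],[-0.2,-0.03,0,0,0,0,0],[-0.15,0,0,0,0,0,0],[-0.05,0,0,0,0,0,0],[0,0,0,0,0,0,0],[0,0,0,0,0,0,0]]'
python3 - <<'E'
from h import *
o=ctrl.get_obs(); tc=o['ee_pos'];print(tc,o['moment'])
s=save('scene','s5')
K=9;u0,v0=185,150
im=cv2.resize(s[v0:v0+60,u0:u0+60,::-1],None,fx=K,fy=K,interpolation=cv2.INTER_CUBIC)
im=np.clip(im*1.4,0,255).astype(np.uint8)
S=lambda P:((proj('scene',P)-[u0,v0]+.5)*K).round().astype(int)
e=tc+[.5,-86.6,-10.6]
for x in(-7.5,7.5): cv2.polylines(im,[S([e+[x,y,z] for y,z in((-12.5,-16.5),(12.5,-16.5),(12.5,16.5),(-12.5,16.5))])],True,(0,0,255),1)
for z in(185,188,191): cv2.circle(im,tuple(int(v) for v in S([507.3,-55.2,z])[0]),2,(0,255,255),-1)
cv2.imwrite('pics/ov3.png',im)
E
```

```text
t: 18.95
ee_pos: [469.8, 31.6, 191.8]
orientation: [0.0, -3.137, 0.164]
ft_force: [-0.4, -0.3, -2.3]
width: 2.9
grasp_force: 32.2
[469.8449503   31.62767409 191.80945848] [0.23218271 0.0192088  0.01765304]
```

View pics/ov3.png

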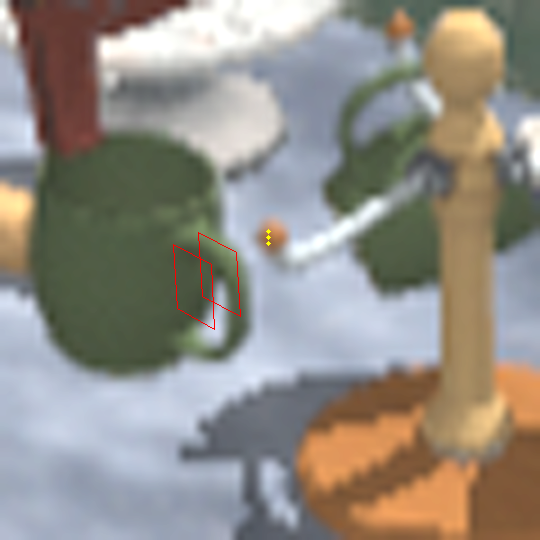

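```bash
cat > sc.py <<'E'
from h import *
from scipy.optimize import minimize
def prep(name): 
    s=cv2.imread(name).astype(int); return s
def model(e,phi,K=6,win=(185,150,60,60),cam='scene',rr=(36,43,40)):
    Rm=R.from_euler('x',phi).as_matrix(); im=np.zeros((win[3]*K,win[2]*K),np.uint8)
    T=lambda P:((proj(cam,(np.array(P,float)-[0,-37.5,50.5])@Rm.T+e)-[win[0],win[1]]+.5)*K).astype(np.float32)
    a=np.linspace(0,2*np.pi,40,endpoint=False)
    zs=np.array([0,8,25,45,65,80,92]); rs=np.interp(zs,[0,8,45,92],[rr[0],rr[0]+4,rr[1],rr[2]])
    b=np.vstack([T(np.c_[r*np.cos(a),17+r*np.sin(a),0*a+z]) for z,r in zip(zs,rs)])
    cv2.fillConvexPoly(im,cv2.convexHull(b).astype(np.int32),1)
    # handle: sequence of ring segments, outer & inner profile
    n=24;t=np.linspace(np.pi/2,3*np.pi/2,n)
    y0,z0=-24,50.5; inn=np.c_[y0+26*np.sign(np.cos(t))*np.abs(np.cos(t))**.7,z0+16.5*np.sign(np.sin(t))*np.abs(np.sin(t))**.7]
    out=np.c_[y0+36*np.sign(np.cos(t))*np.abs(np.cos(t))**.7,z0+25*np.sign(np.sin(t))*np.abs(np.sin(t))**.7]
    for i in range(n-1):
        q=T([[x,*p] for x in(-6.5,6.5) for p in(inn[i],inn[i+1],out[i],out[i+1])])
        cv2.fillConvexPoly(im,cv2.convexHull(q).astype(np.int32),1)
    return cv2.resize(im.astype(np.float32),(win[2],win[3]),interpolation=cv2.INTER_AREA)
E
python3 - <<'E'
from sc import *
o=ctrl.get_obs(); tc=o['ee_pos']; e0=tc+[.5,-86.6,-10.6]
s=prep('pics/s5.png')[150:210,185:245]
sat=s[:,:,1]-np.maximum(s[:,:,0],s[:,:,2])   # greenness
br=s.sum(2)/3
obs=np.clip((sat+2)/10.,0,1); obs[:, 32:]*= (np.arange(60)[:,None]>26) ; obs[:,31:]*=(np.mgrid[0:60,0:60][1][:,31:]<31)
obs[:14]=0
def cost(x,rr=(36,43,40)): 
    m=model(e0+[0,x[0],x[1]],x[2],rr=rr); m=cv2.GaussianBlur(m,(0,0),.7); m[:14]=0; m[:,31:]=0
    return np.abs(m-obs)[14:45,:31].sum()
for rr in((36,43,40),(34,43,41)):
  r=minimize(lambda x:cost(x,rr),[0,0,0],method='Nelder-Mead',options=dict(initial_simplex=[[0,0,0],[6,0,0],[0,-6,0],[0,0,.1]],xatol=.05,fatol=.05)); print(r.x,r.fun,cost([0,0,0],rr))
  for dz in(-6,-3,0,3): print(dz,min((cost([dy,dz,ph],rr),dy,ph) for dy in(-6,-3,0,3) for ph in(-.06,0,.06)))
m=model(e0,0)
for i in range(12,46): print(''.join('%x'%int(v*9) for v in obs[i,:34]),''.join('%x'%int(v*9) for v in m[i,:34]))
E
```

```text
Traceback (most recent call last):
  File "sc.py", line 17, in model
    q=T([[x,*p] for x in(-6.5,6.5) for p in(inn[i],inn[i+1],out[i],out[i+1])])
  File "sc.py", line 7, in <lambda>
    T=lambda P:((proj(cam,(np.array(P,float)-[0,-37.5,50.5])@Rm.T+e)-[win[0],win[1]]+.5)*K).astype(np.float32)
                 ~~~~^^^^^^^^^^^^^^^^^^^^^^^^^^^^^^^^^^^^^^^^^^^^^^^
  File "h.py", line 12, in proj
    V,m,f=w2c(n); P=np.atleast_2d(P).astype(float); c=P@V[:3,:3].T+V[:3,3]
          ~~~^^^
  File "h.py", line 7, in w2c
    m,f=cam(n)
        ~~~^^^
  File "h.py", line 5, in cam
    m=optics.camera_model(n); f=192/np.tan(np.radians(m['fov_y']/2)); return m,f
ValueError: time passes only in moves, steps and waits
```

```bash
python3 - <<'E'
s=open('h.py').read()
s=s.replace("def cam(n):\n    m=optics","import functools\n@functools.cache\ndef cam(n):\n    m=optics").replace("def w2c(n):","@functools.cache\ndef w2c(n):"); open('h.py','w').write(s)
E
python3 - <<'E'
from sc import *
o=ctrl.get_obs(); tc=o['ee_pos']; e0=tc+[.5,-86.6,-10.6]
s=prep('pics/s5.png')[150:210,185:245]
sat=s[:,:,1]-np.maximum(s[:,:,0],s[:,:,2])
obs=np.clip((sat+2)/10.,0,1)
def cost(x,rr=(36,43,40)): 
    m=model(e0+[0,x[0],x[1]],x[2],rr=rr); m=cv2.GaussianBlur(m,(0,0),.7)
    return np.abs(m-obs)[14:45,:31].sum()
for rr in((36,43,40),(34,43,41)):
  r=minimize(lambda x:cost(x,rr),[0,0,0],method='Nelder-Mead',options=dict(initial_simplex=[[0,0,0],[6,0,0],[0,-6,0],[0,0,.1]],xatol=.05,fatol=.05)); print(r.x,r.fun,cost([0,0,0],rr))
  for dz in(-6,-3,0,3): print(dz,min((cost([dy,dz,ph],rr),dy,ph) for dy in(-6,-3,0,3) for ph in(-.06,0,.06)))
m=model(e0,0)
for i in range(12,46): print(''.join('%x'%int(v*9) for v in obs[i,:34]),''.join('%x'%int(v*9) for v in m[i,:34]))
E
```

```text
[-3.85563791 -0.66308661  0.02188562] 98.79152743475191 106.30590763203078
-6 (np.float64(100.1364395254085), -3, 0.06)
-3 (np.float64(99.48023871137022), -3, 0.06)
0 (np.float64(100.16049392624603), -3, 0)
3 (np.float64(101.89439143723177), -3, -0.06)
[-3.39105748 -3.15219888  0.01796419] 97.90273751489855 106.49310038244401
-6 (np.float64(98.26906680116734), -3, 0.06)
-3 (np.float64(99.26446531814773), -3, -0.06)
0 (np.float64(99.75838330969377), -3, -0.06)
3 (np.float64(104.26924226094768), -3, -0.06)
0000000000001211012111110000000000 0000000000023333210000000000000000
0000000000000010202120000000000000 0000000257999999998520000000000000
0000000000003344557000000000000000 0000038999999999999996000000000000
0000000000008999999340000000000000 0000599999999999999999700000000000
0000000000059998999991200000000000 0004999999999999999999920000000000
0000040004999999999998730000100000 0008999999999999999999940000000000
0000577788999989899999970011000000 0009999999999999999999950000000000
0000788898899798989998966000000000 0009999999999999999999960000000000
000087789878888898999997600000
[... 1089 characters left out ...]

0000037998999988989899000994000000 0000299999999999999999999830000000
0000018899999998899999700990000000 0000079999999999999999953000000000
0000004978989989798999962910000000 0000018999999999999999600000000000
0000000488999978888759998300000000 0000002899999999999995000000000000
0000000009999989988100000000000000 0000000158999999998520000000000000
0000000000005775200000000000000000 0000000001346666430000000000000000
0000000000000000000000000000000000 0000000000000000000000000000000000
0000000000000000000000000000000000 0000000000000000000000000000000000
0000000000000000000000000000000000 0000000000000000000000000000000000
0000000000000000000000000000000000 0000000000000000000000000000000000
```

```bash
python3 -m jog '[[-0.2,0.03,-0.03,0,0,0,0],[-0.2,0,0,0,0,0,0],[-0.1,0,0,0,0,0,0],[0,0,0,0,0,0,0]]'; for i in 1; do python3 -m jog '[[-0.06,0,0,0,0,0,0],[-0.06,0,0,0,0,0,0]]'; python3 -m jog '[[-0.06,0,0,0,0,0,0],[-0.06,0,0,0,0,0,0]]';  python3 -m jog '[[0,0,0,0,0,0,0],[0,0,0,0,0,0,0]]'; done; python3 -c "
from workcell import ctrl; print(ctrl.get_obs()['moment'])"
```

```text
t: 19.4
ee_pos: [490.8, 33.2, 192.9]
orientation: [-0.0, 3.137, -0.164]
ft_force: [0.5, 0.2, -2.4]
width: 2.8
grasp_force: 31.9
t: 19.6
ee_pos: [494.4, 33.0, 192.7]
orientation: [-0.0, -3.136, 0.164]
ft_force: [-2.1, 0.1, -2.1]
width: 3.1
grasp_force: 31.3
t: 19.8
ee_pos: [499.1, 33.0, 192.7]
orientation: [-0.0, -3.136, 0.164]
ft_force: [-3.2, -0.2, -3.6]
width: 3.3
grasp_force: 32.8
t: 20.0
ee_pos: [499.3, 33.0, 192.8]
orientation: [0.0, -3.136, 0.164]
ft_force: [-3.4, -0.1, -3.0]
width: 3.6
grasp_force: 32.6
[ 0.33799813  0.70329672 -0.34784794]
```

```bash
python3 -m jog '[[0.1,0,0,0,0,0,0],[0.15,0,0,0,0,0,0],[0,0,0,0,0,0,0],[0,0,0,0,0,0,0]]'
python3 - <<'E'
from h import *
o=ctrl.get_obs(); tc=o['ee_pos']; print(tc,o['ft_force'],o['moment'])
w=save('wrist','w6').astype(int); t=save('top','t6').astype(int); s=save('scene','s6').astype(int)
B=[507.3,-55.2,188]; pw,pt,ps=[proj(n,B)[0] for n in('wrist','top','scene')]; print(pw,pt,ps)
e=tc+[.5,-86.6,-10.6]; print('eye corners wrist',proj('wrist',[e+[x,y,z] for x in(-7.5,7.5) for y in(-22,-12.5,12.5) for z in(16.5,24)]).round(0).tolist())
def asc(a,c0,r0,wd,ht):
    for r in range(r0,r0+ht):
        l=''
        for c in range(c0,c0+wd):
            R_,G,B_=a[r,c]; l+= 'G' if G>max(R_,B_)+5 else 'o' if R_>B_+25 else '#' if R_+G+B_<120 else '.' if R_+G+B_<330 else ' '
        print(r,l)
asc(w,60,185,110,75)
print('scene');asc(s,205,165,40,28)
print('top');asc(t,195,205,40,45)
E
```

```text
t: 20.4
ee_pos: [490.1, 33.0, 193.3]
orientation: [-0.001, 3.136, -0.164]
ft_force: [-0.0, -0.5, -2.4]
width: 3.0
grasp_force: 31.5
[490.08669849  33.02625909 193.34016234] [-0.0368531  -0.52600653 -2.44966716] [ 0.10549344  0.12668765 -0.0529178 ]
[130.35067175 237.19411984] [214.33646824 216.97124251] [214.27823215 175.8179714 ]
eye corners wrist [[90.0, 210.0], [83.0, 213.0], [103.0, 210.0], [96.0, 214.0], [138.0, 211.0], [133.0, 215.0], [93.0, 230.0], [86.0, 235.0], [106.0, 231.0], [99.0, 235.0], [140.0, 232.0], [135.0, 237.0]]
185                                                                                        GGGGGGGGGGGGGGGG......G
186                                                                                       GGGGGG.G.GGGGGGGGG..G..G
187                                                                                      GGGGGGG.GGGG.GG.G.GGGGGG.
188                                                                                     GGGGGGGGGGGG.GGGG........G
189                                                                                    .GGGGGGGGGGG.GG
[... 10638 characters left out ...]
234 .G...G..................................
235 ......................................  
236 ......................................  
237 ....................................    
238 ...... ......................... ...    
239  ... .   ........................       
240 ...       .......................       
241 .....    ......................         
242 .........  ...................          
243 ...........................             
244 ..........................              
245 ........................                
246 ......................                  
247 ............. .......                   
248 ............    .....                   
249 .............    ....
```

Run:
```python
from h import *
o=ctrl.get_obs(); tc=o['ee_pos']; V,m,f=w2c('wrist')
dep=lambda P:-(V[:3,:3]@np.array(P)+V[:3,3])[2]
B=np.array([507.3,-55.2,188]); print('depth bead',dep(B),'px diam',14*f/dep(B))
e=tc+[.5,-86.6,-10.6]
for d in([0,0,0],[0,3,0],[0,0,3],[0,0,-3],[0,0,-6]):
    print(d,'tip',proj('wrist',[e+d+[x,-22.5,z] for x in(-7,7) for z in(-5,0,8)])[:,0].round(1),'eye edges at bead x',proj('wrist',[[B[0],e[1]+y+d[1],B[2]] for y in(-12.5,12.5)]).round(1).tolist())
# sliver of opening: white px at row 210-212 cols ~132-136
print('eye low edge etc',proj('wrist',[e+[-7.5,12.5,16.5],e+[-7.5,-12.5,16.5],e+[7.5,12.5,-16.5],e+[-7.5,12.5,-16.5]]).round(1).tolist())
w=cv2.imread('pics/w6.png').astype(int); mk=(w[:,:,2]>w[:,:,0]+25); sub=mk[228:248,110:145]; ys,xs=np.nonzero(sub); (c,r)=cv2.minEnclosingCircle(np.c_[xs+110,ys+228].astype(np.float32)); print('bead',c,r,xs.mean()+110,ys.mean()+228)
for dz in(0,5,10):
    for dy in(0,-3): print(dz,dy,proj('wrist',B+[0,dy,dz]).round(1))
```

```text
depth bead 216.42780065243892 px diam 19.120076200802988
[0, 0, 0] tip [107.5 103.6  97.  109.8 106.   99.6] eye edges at bead x [[116.3, 236.6], [148.9, 238.0]]
[0, 3, 0] tip [111.2 107.4 101.  113.5 109.8 103.6] eye edges at bead x [[120.2, 236.7], [152.9, 238.2]]
[0, 0, 3] tip [105.2 101.2  94.4 107.5 103.7  97.1] eye edges at bead x [[116.3, 236.6], [148.9, 238.0]]
[0, 0, -3] tip [109.7 105.9  99.5 111.9 108.3 102.1] eye edges at bead x [[116.3, 236.6], [148.9, 238.0]]
[0, 0, -6] tip [111.9 108.2 102.  114.1 110.5 104.5] eye edges at bead x [[116.3, 236.6], [148.9, 238.0]]
eye low edge etc [[138.5, 211.4], [103.3, 210.2], [159.9, 215.9], [158.4, 197.7]]
bead (122.35713958740234, 241.2142791748047) 12.667346954345703 126.34715025906736 238.10880829015545
0 0 [[130.4 237.2]]
0 -3 [[126.4 237. ]]
5 0 [[126.9 240. ]]
5 -3 [[122.9 239.9]]
10 0 [[123.3 243. ]]
10 -3 [[119.2 242.8]]
```

```bash
python3 -m jog '[[0,-0.04,0,0,0,0,0],[0,-0.05,0,0,0,0,0],[0,0,0,0,0,0,0]]' | sed -n 2p; for i in 1 2 3; do python3 -m jog '[[-0.08,0,0,0,0,0,0],[-0.07,0,0,0,0,0,0]]'|sed -n '2p;4p';python3 -c "
from workcell import ctrl; print(ctrl.get_obs()['moment'])"; done
```

```text
ee_pos: [489.8, 29.2, 193.4]
ee_pos: [495.4, 29.4, 193.2]
ft_force: [-2.7, -0.6, -2.2]
[ 0.24284427  0.58421714 -0.28474052]
ee_pos: [501.2, 29.4, 193.0]
ft_force: [-4.8, -1.0, -3.1]
[ 0.22097412  0.86339806 -0.51518697]
ee_pos: [508.4, 29.4, 193.4]
ft_force: [-0.1, -1.0, -1.9]
[ 0.01759313 -0.06279548  0.03263636]
```

Run:
```python
from h import *
o=ctrl.get_obs(); print(o['ee_pos'],o['ft_force'],o['moment'],o['width'])
w=save('wrist','w7').astype(int); t=save('top','t7').astype(int); s=save('scene','s7').astype(int)
def asc(a,c0,r0,wd,ht):
    for r in range(r0,r0+ht):
        l=''
        for c in range(c0,c0+wd):
            R_,G,B_=a[r,c]; l+= 'G' if G>max(R_,B_)+5 else 'o' if R_>B_+25 else '#' if R_+G+B_<120 else '.' if R_+G+B_<330 else ' '
        print(r,l)
asc(w,95,200,60,60)
print('scene');asc(s,205,165,40,25)
print('top');asc(t,195,180,40,50)
```

```text
[508.44235575  29.36475991 193.39025381] [-0.12001509 -1.01658186 -1.94236472] [ 0.01759313 -0.06279548  0.03263636] 2.564673942346558
200              GGGG.GG.G.G.G.GGGGGGGGGGGGGGGGGG.G.G.G.G.....G.
201            GGG.G.GG..GG.GG.GGGGGGGGGGGGGGG..G.GGGGG.GG.....G
202          .GGGGGGG.GG.GGGG.GGG...oooGGGGGG.G..GGGG.GGG..G...G
203        G...G.G.GGGG.GG..GGG.oooooooGGGGGGG.GGG...G....GGG.G.
204       GGG..GG.GGGG.G..GG..oooooooooGGGGGG...GGG..GGG.....G..
205     .G.GG.G.G....GGG..GG.oooooooooGGGGGG......G.G.G..GG...GG
206    .GG..GGG....GG.GGGGG.ooooooooooGGGGGG.GGGG.G..GG..G.....G
207   GGGG.....GG.G..G..G.Goooooooooo.GGGGGGG..G..G.G.G.....G...
208 .GGGGGG.GGGGGGGG...GGG.ooooooooooGGGGGGG.GG...G.GGG.G....GGG
209 GG.GG...G......G.G..GGoooooooooooGGGGGG..G.GGGG.G.GGG......G
210 GGGGGGGGG.G.G..GGG..GGoooooooooo.GGGGGG.G..GGG..G.GGG.GGG..G
211 .GG.G..GG..GG...GGGGG.oooooooooGGGGGG.GGGGGG.G.....G........
212 GG.G..GG...G..G.GGGGG.oooooooo.GGGGGGGG.G..GGG..GGGG.GGGGG..
213 GGGG...GG...GG.G..G   ooooooGGGGGGGGGG.GG.G.G.G.GGGGG....G.G
214 GG.G...GGGG..GGGG     oooooGGGGGGGGGG...G..G..G.GG.
[... 5619 characters left out ...]
GGG..G ..................
215 .............GGGGGGGGGG............     
216 .............GGGGGGGGGGGG......         
217 ..............GGGGGG.GGG.G....          
218 .............GGGGG...........           
219 ............G.G..G.....GG...            
220 ............G....GG.........            
221 ............GG..............            
222 ...GGG......G..............             
223 GGGGGGGG.GG.G............               
224 GGGGGGGG.G.G............                
225 GGGGGGGGG...............          . ....
226 GGGGGG..G...............       . .......
227 .......................... .............
228 ..G.....................................
229 ........................................
```

```bash
for i in 1 2; do python3 -m jog '[[-0.08,0,0,0,0,0,0],[-0.08,0,0,0,0,0,0]]'|sed -n '2p;4p';python3 -c "
from workcell import ctrl; print(ctrl.get_obs()['moment'])"; done
```

```text
ee_pos: [514.7, 29.5, 193.7]
ft_force: [-0.7, 1.3, -0.7]
[0.15386687 0.03248935 0.03771034]
ee_pos: [521.0, 29.5, 193.4]
ft_force: [0.0, -0.0, -1.9]
[ 0.15869956 -0.01929631 -0.03640527]
```

```bash
for i in 1 2; do python3 -m jog '[[-0.1,0,0,0,0,0,0],[-0.08,0,0,0,0,0,0]]'|sed -n '2p;4p';python3 -c "
from workcell import ctrl; print(ctrl.get_obs()['moment'])"; done;  python3 -m jog '[[0,0,0,0,0,0,0],[0,0,0,0,0,0,0]]'|sed -n '2p;4p'
python3 - <<'E'
from h import *
t=save('top','t8').astype(int); s=save('scene','s8').astype(int)
def asc(a,c0,r0,wd,ht):
    for r in range(r0,r0+ht):
        l=''
        for c in range(c0,c0+wd):
            R_,G,B_=a[r,c]; l+= 'G' if G>max(R_,B_)+5 else 'o' if R_>B_+25 else '#' if R_+G+B_<120 else '.' if R_+G+B_<330 else ' '
        print(r,l)
asc(s,200,160,45,28); asc(t,195,200,40,20)
E
```

```text
ee_pos: [528.1, 29.5, 193.3]
ft_force: [-0.3, -0.3, -2.2]
[ 0.22976019  0.0331438  -0.04934939]
ee_pos: [535.3, 29.5, 193.3]
ft_force: [-0.1, 0.4, -3.1]
[ 0.19531785 -0.01834517  0.04040318]
ee_pos: [534.8, 29.5, 193.3]
ft_force: [-0.3, 0.7, -2.5]
160 ..oooooo.GGGGGGG........GG..     .ooooo. ...G
161 ....oo..GGGGGGGGGGG....GG..       ooooo   ...
162 ..GG..GGGGGGGGGGGGGG...G.......G. oooooo     
163 ..GGGGGGGGGGGGGGGGGGG.GG.....GGG.ooooooo     
164  .GGGGGGGGGGGGGGGGGG..GG...GGGGG.oooooooo    
165  .GGGGGGGGGGGGGGGGGGG..G..GGGGGG.oooooooo.   
166  GGG..GGGG.GGGGGGGGGG..G.GGGGGGG.oooooooo... 
167  GGGGGGGGGGGGGGGG.GGG..GGGGGGGG....ooooo.... 
168  GGGGGGGGGGGGGGGGGGGG.GGGGGGGG......oooo.... 
169  GGGGGGGGGGGGGGGGGGGGGGGGGGGGG......oooo.... 
170 .GGGGGGGGGGGGGGGGGGGGGGGGGGGG.......oooo.G...
171 .GGGGGGGGGGGGGGGGGGGGGGGGGGG. .....ooooooGG..
172 .GGGGGGGGGGGGGGGGGGGGGGGGG   ..GGooooooo.GGG.
173 .GGGGGGGGGGGGGGGGGGGGGGGG    GGGGooooooo.GGG.
174 .GGGGGGGGGGGGG.o.GGGGGGG   .GGGGG.oooooo.GGG.
175 .GGGGGGGGGGGGGooooGGGGGG  GGGGGGG.ooooooGGGG.
176  GGGGGGGGGGGG.ooooGG GGG GGGGGGGG.ooooooGG...
17
[... 735 characters left out ...]
...........ooooo    .oooooooooooooooo
205 ...............oooo    .oooooooooooooooo
206 ................ooo.  ..oooooooooooooooo
207 ..............GG.... G..oooooooooooooooo
208 .............GGGGGGGGG..oooooooooooooooo
209 ..............GGGGGGGGGG.ooooooooooooo..
210 ..............GGGGGGGGGG..ooooooooooo...
211 ............GGGGGGGG  .GG.ooooooooo.....
212 G............G.GGGGG  ....oooooo........
213 ............GGGGGGG.......ooo...........
214 ..G........GGG......................... 
215 GGGGG......GGG.....................     
216 GGGGGGGGGGGG.......ooo..........        
217 GGGGGGGGGG.G.......oooo.......          
218 GGGGGGG............ooo.......           
219 GGGGGGG.....................
```

```bash
python3 -m jog '[[0,0.01,0.1,0,0,0,0],[0,0.01,0.1,0,0,0,0],[0,0.01,0.1,0,0,0,0],[0,0.01,0.05,0,0,0,0],[0,0,0,0,0,0,0]]'|sed -n '2p;4p'; for i in 1 2 3; do python3 -m jog '[[0,0.005,0.05,0,0,0,0],[0,0,0,0,0,0,0]]'|sed -n '2p;4p';python3 -c "
from workcell import ctrl; print(ctrl.get_obs()['moment'])"; done
```

```text
ee_pos: [534.6, 29.6, 178.8]
ft_force: [0.4, 1.2, -1.8]
ee_pos: [534.9, 29.6, 177.1]
ft_force: [-0.2, -0.4, -2.5]
[ 0.20532567 -0.01255207  0.00060802]
ee_pos: [534.9, 29.6, 175.2]
ft_force: [0.2, 0.6, -1.6]
[ 0.20456542 -0.00694133  0.05665327]
ee_pos: [534.8, 29.5, 173.1]
ft_force: [0.1, 1.4, -1.6]
[ 0.22244119 -0.02262252  0.01885955]
```

```bash
for i in 1 2 3 4; do python3 -m jog '[[0,0.003,0.03,0,0,0,0],[0,0,0,0,0,0,0]]'|sed -n '2p;4p';python3 -c "
from workcell import ctrl; print(ctrl.get_obs()['moment'])"; done
```

```text
ee_pos: [534.9, 29.6, 171.9]
ft_force: [0.1, -0.5, -0.6]
[0.1939688  0.01216588 0.00031389]
ee_pos: [534.9, 29.5, 170.7]
ft_force: [0.3, -0.4, -1.6]
[ 0.21483771 -0.00766009  0.00461951]
ee_pos: [534.9, 29.5, 169.5]
ft_force: [-0.0, 0.5, -0.9]
[ 0.19464142 -0.01926     0.0412094 ]
ee_pos: [534.9, 29.5, 168.3]
ft_force: [-0.5, 1.0, -1.6]
[ 0.16610912 -0.03299798 -0.0546905 ]
```

```bash
for i in 1 2 3; do python3 -m jog '[[0,0.003,0.025,0,0,0,0],[0,0,0,0,0,0,0]]'|sed -n '2p;4p';python3 -c "
from workcell import ctrl; print(ctrl.get_obs()['moment'])"; done
```

```text
ee_pos: [534.9, 29.6, 167.3]
ft_force: [0.1, 0.5, -0.7]
[ 0.20197784 -0.03555376  0.0279991 ]
ee_pos: [534.9, 29.5, 166.3]
ft_force: [-0.1, -0.2, -1.5]
[ 0.18306526 -0.03799347 -0.03636346]
ee_pos: [534.9, 29.6, 165.3]
ft_force: [-0.5, 0.0, -1.3]
[0.15317061 0.0308886  0.04975576]
```

```bash
for i in 1 2 3; do python3 -m jog '[[0,0.003,0.035,0,0,0,0],[0,0,0,0,0,0,0]]'|sed -n '2p;4p';python3 -c "
from workcell import ctrl; print(ctrl.get_obs()['moment'])"; done
python3 - <<'E'
from h import *
s=save('scene','s9').astype(int)
def asc(a,c0,r0,wd,ht):
    for r in range(r0,r0+ht):
        l=''
        for c in range(c0,c0+wd):
            R_,G,B_=a[r,c]; l+= 'G' if G>max(R_,B_)+5 else 'o' if R_>B_+25 else '#' if R_+G+B_<120 else '.' if R_+G+B_<330 else ' '
        print(r,l)
asc(s,205,160,30,35)
E
```

```text
ee_pos: [534.8, 29.5, 163.8]
ft_force: [0.1, 0.2, -1.2]
[ 0.15581043  0.01974487 -0.01368601]
ee_pos: [534.8, 29.5, 162.4]
ft_force: [0.0, 0.3, -1.7]
[0.17477129 0.02911664 0.03578342]
ee_pos: [534.8, 29.5, 161.0]
ft_force: [0.3, 0.2, -0.2]
[0.13701811 0.01307213 0.02674646]
160 ooo.       ........GG..     oo
161 ooo.       .......GG..   .  .o
162 oooo        .....GG......GG .o
163 oooo         ....GG....GGGG.oo
164 oooo       .  ...G....GGGGG.oo
165 oooo      .G.....G...GGGGGG.oo
166 oooo.GGGGGGGGG...GGGGGGGGGG.oo
167 ooo..GGGGGGGGGGG.GGGGGGGGG....
168 o..GGGGGGGGGGGGGGGGGGGGGG.....
169 .GGGGGGGGGGGGGGGGGGGGGGGG.....
170 GGGGGGGGGGGGGGGGGGGGGGGGG.....
171 GGGGGGGGGGGGGGGGGGGGGGG. .....
172 GGGGGGGGGGGGGGGGGGGGGG  .GGGoo
173 GGGGGGGGGGGGGGGGGGGG    GGGGoo
174 GGGGGGGGGGG.GGGGGGG    GGGGG.o
175 GGGGGGGGG.oooGGGGGG  .GGGGGG.o
176 GGGGGGGGGooooGGGGGG GGGGGGGG.o
177 GGGGGGGGGooooG.  GGGGGGGGGGG.o
178 GGGGGGGGG...  .. GGGGGGGGGGG.o
179 GGGGGGGGGGG.  .GGGGGGGGGGGGG.o
180 GGGGGGGGGGGG.GGGGGGGGGGGGGGG.o
181 GGGGGGGGGGGGGGGGGGGG..GGGGG..o
182 GGGGGGGGGGGGGGGGG.GGG.G..    o
183 GGGGGGGGGGGGGGGGG.GGG        o
184 GGGGGGGGGGGGGGGGG GG.        o
185 GGGGGGGGGGGGGGGG. GG         o
186 GGGGGGGGGGGGGGGGG.G.         o
187 GGGGGGGGGGGGGGGGGG.          o
188 .GGGGGGGGGGGGGG..            o
189  .GGGGGGGGGGG..              o
190   ..GGGGGGG..               .o
191          .  .   .........ooooo
192          .  ..........oooooooo
193          ..........ooooooooooo
194       ............oooooooooooo
```

```bash
cat > avg.py <<'E'
from h import *
F=[];M=[]
for i in range(6):
    optics.get_image('scene'); o=ctrl.get_obs(); F.append(o['ft_force']);M.append(o['moment'])
print(np.round(o['ee_pos'],1),'F',np.mean(F,0).round(2),'M',np.mean(M,0).round(3),'w',round(o['width'],2),o['t'])
E
python3 avg.py; python3 -m jog '[[0,0.003,0.025,0,0,0,0],[0,0,0,0,0,0,0]]' >/dev/null; python3 avg.py;python3 -m jog '[[0,0.003,0.025,0,0,0,0],[0,0,0,0,0,0,0]]' >/dev/null; python3 avg.py
```

```text
[535.   29.5 161.2] F [ 0.04  0.64 -0.68] M [ 0.131  0.001 -0.001] w 2.39 26.15
[534.9  29.5 160.2] F [ 0.07  0.25 -0.74] M [ 0.157 -0.01   0.019] w 1.81 26.65
[534.9  29.5 159.2] F [ 0.15  0.51 -0.77] M [ 0.123 -0.007  0.013] w 2.36 27.15
```

```bash
python3 -m jog '[[0,-0.003,0.046,0.2,0,0,0],[0,-0.006,0.092,0.4,0,0,0],[0,-0.006,0.092,0.4,0,0,0],[0,-0.006,0.092,0.4,0,0,0],[0,-0.006,0.092,0.4,0,0,0],[0,-0.003,0.046,0.2,0,0,0],[0,0,0,0,0,0,0]]'; python3 avg.py
```

```text
t: 27.85
ee_pos: [534.8, 25.4, 140.9]
orientation: [0.002, -3.102, 0.492]
ft_force: [-0.2, 0.7, -1.3]
width: 2.4
grasp_force: 36.0
[535.1  24.6 141.6] F [ 0.09  0.67 -1.18] M [ 0.278 -0.004  0.001] w 2.33 28.15
```

```bash
python3 -m jog '[[0,0,0.05,0.2,0,0,0],[0,0,0.095,0.4,0,0,0],[0,0,0.095,0.4,0,0,0],[0,0,0.095,0.4,0,0,0],[0,0,0.095,0.4,0,0,0],[0,0,0.05,0.2,0,0,0],[0,0,0,0,0,0,0]]'|sed -n 2,3p; python3 avg.py;  python3 -m jog '[[0,0,0.05,0.2,0,0,0],[0,0,0.095,0.4,0,0,0],[0,0,0.095,0.4,0,0,0],[0,0,0.095,0.4,0,0,0],[0,0,0.095,0.4,0,0,0],[0,0,0.05,0.2,0,0,0],[0,0,0,0,0,0,0]]'|sed -n 2,3p; python3 avg.py
```

```text
ee_pos: [534.7, 17.8, 123.1]
orientation: [0.002, -3.034, 0.814]
[535.1  17.2 124.1] F [-0.12  0.27 -0.47] M [0.369 0.01  0.012] w 2.39 29.15
ee_pos: [534.7, 6.6, 107.3]
orientation: [0.002, -2.932, 1.127]
[535.1   6.3 108.4] F [ 0.5   0.41 -0.74] M [0.48  0.001 0.026] w 2.11 30.15
```

```bash
python3 -m jog '[[0,0,0.05,0.2,0,0,0],[0,0.004,0.095,0.4,0,0,0],[0,0.004,0.095,0.4,0,0,0],[0,0.004,0.095,0.4,0,0,0],[0,0.004,0.095,0.4,0,0,0],[0,0.004,0.05,0.2,0,0,0],[0,0,0,0,0,0,0]]'|sed -n 2,4p; python3 avg.py;  python3 -m jog '[[0,0,0.05,0.2,0,0,0],[0,0.004,0.095,0.4,0,0,0],[0,0.004,0.095,0.4,0,0,0],[0,0.004,0.095,0.4,0,0,0],[0,0.004,0.05,0.2,0,0,0],[0,0,0,0,0,0,0]]'|sed -n 2,4p; python3 avg.py
python3 - <<'E'
from h import *
print(ctrl.get_obs()['qpos'])
s=save('scene','s10'); t=save('top','t10')
z=lambda a:cv2.resize(a,(400,400),interpolation=cv2.INTER_CUBIC)
cv2.imwrite('pics/c10.png',np.hstack([z(s[145:215,180:250]),z(t[150:240,170:260])])[:,:,::-1])
E
```

```text
ee_pos: [534.5, -7.0, 93.3]
orientation: [0.003, -2.797, 1.428]
ft_force: [-0.3, 0.9, -1.5]
[535.1  -7.1  94.7] F [-0.06  0.66 -1.2 ] M [ 0.613 -0.004 -0.013] w 2.4 31.15
ee_pos: [534.4, -19.9, 84.4]
orientation: [0.003, -2.667, 1.657]
ft_force: [0.5, 0.2, -0.7]
[535.1 -19.6  85.8] F [-0.55  0.78 -1.16] M [ 0.683 -0.005 -0.044] w 2.3 32.05
[ 0.4619045   0.83721372  1.75906372 -0.95130296  1.39588198 -0.49035265]
```

View pics/c10.png

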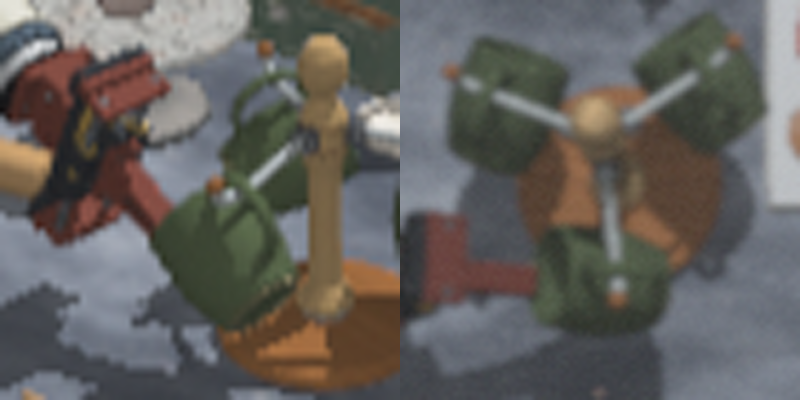

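```bash
for i in 1 2; do python3 -m jog '[[0,0.045,0.022,0,0,0,0],[0,0,0,0,0,0,0]]'|sed -n 4p; python3 avg.py; done
```

```text
ft_force: [-0.4, -0.7, 0.3]
[534.9 -19.8  83.6] F [-0.34 -0.57  0.67] M [ 0.276  0.008 -0.055] w 2.61 32.65
ft_force: [0.5, -0.1, 1.1]
[534.9 -19.6  81.5] F [-0.32 -0.14  0.24] M [ 0.302  0.007 -0.077] w 2.41 33.15
```

```bash
python3 -m jog '[[0,0,0,0,0,0,0.05],[0,0,0,0,0,0,0.07],[0,0,0,0,0,0,0.07],[0,0,0,0,0,0,0.07],[0,0,0,0,0,0,0.07]]'; python3 avg.py
python3 - <<'E'
from h import *
a=cv2.imread('pics/s10.png').astype(int); b=save('scene','s11')[:,:,::-1].astype(int)
g=lambda a:(a[:,:,1]-np.maximum(a[:,:,0],a[:,:,2])>5)[165:215,200:232]
A,B=g(a),g(b)
for i in range(50): print(''.join('G' if v else '.' for v in A[i]),''.join('G' if v else '.' for v in B[i]))
E
```

```text
t: 33.65
ee_pos: [534.9, -19.7, 81.5]
orientation: [-0.0, 2.67, -1.655]
ft_force: [-0.7, -0.0, 1.1]
width: 6.0
grasp_force: 0.0
[534.9 -19.7  81.6] F [0.15 0.16 0.1 ] M [ 0.406 -0.011 -0.028] w 6.01 33.95
.....................G..GGGGGGGG ......................G..GGGGGGG
.....................G.GGGGGGGGG ......................G.GGGGGGGG
.....................GGGGGGGGGGG ......................GGGGGGGGGG
.....................GGGGGGGGGG. ......................GGGGGGGG..
....................GGGGGGGGGGG. .....................GGGGGGGGG..
...................GGGGGGGGGGG.. ....................GGGGGGGGGG..
...................GGGGGGGGGG... .....................GGGGGGGG...
....................GGGGGGGG...G .....................GGGGGG....G
.....................GGGGGG...GG .....................GGGGG....GG
.....................GGGGG...GGG ......................GGG...GGGG
...................GGGGG....GGGG ..................GGGG.....GGGGG
....................GGGG...GGGGG ...................GGGGG..GGGGGG
....................GGGGG.GGGGGG ...................GGGGGGGGGGGGG
...............G......GGGGGGGGGG ....
[... 1704 characters left out ...]
....... ................................
................................ ................................
................................ ................................
................................ ................................
................................ ................................
................................ ................................
................................ ................................
................................ ................................
................................ ................................
................................ ................................
................................ ................................
```

```bash
python3 -m jog '[[0,0,0,0,0,0,0.1],[0,0,0,0,0,0,0.13],[0,0,0,0,0,0,0.16],[0,0,0,0,0,0,0.2],[0,0,0,0,0,0,0.2],[0,0,0,0,0,0,0.2]]'|sed -n '4,6p'; python3 avg.py; python3 -m jog '[[0,0,-0.1,0,0,0,0.2],[0,0,-0.2,0,0,0,0.2],[0,0,-0.3,0,0,0,0.2],[0,0,-0.3,0,0,0,0.2],[0,0,-0.4,0,0,0,0.2],[0,0,-0.4,0,0,0,0.2],[0,0,-0.4,0,0,0,0.2],[0,0,-0.4,0,0,0,0.2],[0,0,-0.4,0,0,0,0.2],[0,0,-0.2,0,0,0,0.2],[0,0,0,0,0,0,0.2],[0,0,0,0,0,0,0.2],[0,0,0,0,0,0,0.2],[0,0,0,0,0,0,0.2]]'
python3 - <<'E'
from h import *
print(ctrl.get_obs()['qpos'])
a=cv2.imread('pics/s11.png').astype(int); b=save('scene','s12')[:,:,::-1].astype(int); b2=save('scene','s13')[:,:,::-1].astype(int)
import time
t=save('top','t12').astype(int)
g=lambda a:(a[:,:,1]-np.maximum(a[:,:,0],a[:,:,2])>5)[165:205,200:232]
A,B=g(b),g(b2)
for i in range(40): print(''.join('G' if v else '.' for v in A[i]),''.join('G' if v else '.' for v in B[i]))
m=(t[:,:,0]-t[:,:,2]>25)
for r in range(205,226): print(r,''.join('G' if p[1]>max(p[0],p[2])+5 else 'o' if p[0]>p[2]+25 else ' ' if p.sum()>330 else '.' for p in t[r,195:240]))
E
```

```text
ft_force: [1.5, -0.6, -0.1]
width: 17.6
grasp_force: 0.0
[534.9 -19.7  81.6] F [ 0.02 -0.01 -0.12] M [ 0.421 -0.013 -0.012] w 17.53 34.9
t: 36.3
ee_pos: [534.6, 90.7, 136.4]
orientation: [0.0, -2.669, 1.656]
ft_force: [1.1, 1.3, -0.1]
width: 17.3
grasp_force: 0.0
[ 0.61209646  0.80315241  1.62979425 -0.82251743  1.56906122 -0.56224062]
......................G..GGGGGGG ......................G..GGGGGGG
......................G.GGGGGGGG ......................G.GGGGGGGG
......................GGGGGGGGG. ......................GGGGGGGGG.
......................GGGGGGGGG. ......................GGGGGGGG..
.....................GGGGGGGGG.. .....................GGGGGGGGG..
....................GGGGGGGGGG.. ....................GGGGGGGGGG..
.....................GGGGGGGG... .....................GGGGGGGG...
.....................GGGGGG....G .....................GGGGGG....G
.....................GGGGG....GG ......................GGGG....GG
......................GGG...GGGG ......................GGG...GGGG
..................GGGG.....GGGGG ..................GGGG.....GGGGG
...................GGGGG..GGGGGG ...
[... 2216 characters left out ...]
GG.........
212 ....  .GGGGGGGG..GGGG..GGGGGGGGGGGGG.........
213 ......GGGGGGGGGG..GG.   GGGGGGGG.GGG... .....
214  .....GGGGG.GGGGG.GG.   GGGGGGGGG.GGG..   ...
215   ....GGGGGGGGG.G....   .GGGGGGGGGGG..       
216   ....GGGGGGGGGGG...oooo.GGGGGG...GG..       
217    ...GGGGGGGGGGGG..oooo..GGGGGGG.G..        
218 ......GGGGGGGGGGG...oooo..G.G.GG.G...        
219 ......GGGGGGGGGG.....oo...GGGG..G....        
220 ......GGGGGGG.GGG.GG.....G..G.G......        
221 .......GGGGG.GGGGG.GG.....G.....G...         
222 .......GGG..GGGG.G..G.......G.GG....         
223 ........GG..............G...........         
224 ..................................           
225 ...  .............................
```

Run:
```python
from h import *
a=cv2.imread('pics/s0.png').astype(int);b=cv2.imread('pics/s13.png').astype(int);d=np.abs(a-b).mean(2)
print('stamp',d[188:205,158:172].mean(),'cream',d[168:186,158:176].mean(),'bg',d[300:330,30:60].mean())
o=ctrl.get_obs(); print(o['t'],o['ft_force'])
print(ctrl.close_job())
```

```text
stamp 22.7703081232493 cream 25.455761316872433 bg 34.08222222222222
36.45 [-0.34242314  0.30682341 -0.39134466]
the job is handed in; nothing more can be done
None
```

I turned the tree, hung the green mug on the empty arm behind its upturned end, and handed the job in at 36.5 s; the mug held still and the gripper was clear. The arm ended about 4° off straight front because the handle nudged it when it touched the bead going on. My last check on the cream mug and stamp was inconclusive, though I never moved towards them.

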